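Fetch stray draughtsmen from under the shelf riser with a reacher

TASK

Some large wooden draughtsmen have slid under the low wire shelf riser. Pick up the reacher and, by squeezing its trigger, take each one in its jaws, draw it out from under the riser and set it down in the aluminium tray, never touching a draughtsman with your own fingers. When all are in the tray, hang the reacher by its eye on the peg of the stand; do not upset or shove the espresso cup.

Things in the scene. Friction and masses are not known exactly. Their poses are not given: they have to be found in the camera images.
- reacher: Hand reacher (litter-picker style) lying on its side, 292 mm long, 0.12 kg; origin on its underside (on the marble as it lies), midway between its grip faces; x along the shaft to the jaws, y left, z up. Yoke at x 48 to 64 mm, thin shaft (z 18 to 30 mm), head block x 148 to 168 mm (z 11 to 33). Its centre of mass is about under the eye, so a loose hold lets the nose dip.
- reacher_grip (a point): middle of the reacher's grip, 26 mm above its origin, axes as the reacher's. Fixed rubber-sleeved handle: upright bar, x -50 to 50 mm, outer face y = +28 mm. Trigger bar, shorter, facing it, x -40 to 40 mm, outer face y = -28 mm when released. Both z 8 to 44 mm from the underside. Gripped from above across y they are 56 mm apart.
- trigger (a joint): trigger bar's travel in m towards the handle: 0 released (jaws open), 0.014 fully squeezed (grip faces 42 mm apart). A spring resists with 18 N at 0 rising to 24 N at 0.014 and opens the jaws again. Both jaws close together in proportion: gap between the pads 83 mm at 0, 60 mm at about 0.0085 (a draughtsman held), 44 mm at 0.014.
- jaw_left: jaw of the reacher on its +y side, with a flat rubber pad 40 mm long, 24 mm tall (3 to 27 mm above the reacher's underside), 6 mm thick; origin on its pivot, 160 mm ahead of the reacher's origin. The open jaws measure about 102 mm over all and reach 242 mm ahead of the reacher's origin.
- jaw_right: the same jaw on the -y side
- reacher_mouth (a point): point midway between the jaw pads: 220 mm ahead of the reacher's origin, 15 mm above its underside; axes as the reacher's
- reacher_eye (a point): centre of the steel hanging eye that stands up on the reacher's shaft: 60 mm ahead of its origin, 6 mm to its left, 46 mm above its underside. The hole is a hexagon 30 mm across flats with its axis along the reacher's y (across the shaft), 14 mm long; the eye's outside is 39 mm across
- rack: Fixed wire shelf riser, 170 mm deep (its x) by 390 mm wide (its y), 81 mm high, 75 mm clear underneath; origin on the marble under its centre. Open at its front, x = -85 mm, which faces its -x; wire legs and foot wires at the sides y = +-195 mm, a stop wire 14 mm above the marble along the back x = +85 mm. Top wires lie 30 mm apart, so fingers cannot reach through.
- piece1: Round wooden draughtsman, 60 mm across, 22 mm thick, about 50 g, lying flat under the riser at the start, in a front or a back row; origin at the centre of its underside. May be absent.
- piece2: Round wooden draughtsman, 60 mm across, 22 mm thick, about 50 g, lying flat under the riser at the start, in a front or a back row; origin at the centre of its underside. May be absent.
- piece3: Round wooden draughtsman, 60 mm across, 22 mm thick, about 50 g, lying flat under the riser at the start, in a front or a back row; origin at the centre of its underside. May be absent.
- piece4: Round wooden draughtsman, 60 mm across, 22 mm thick, about 50 g, lying flat under the riser at the start, in a front or a back row; origin at the centre of its underside. May be absent.
- piece5: Round wooden draughtsman, 60 mm across, 22 mm thick, about 50 g, lying flat under the riser at the start, in a front or a back row; origin at the centre of its underside. May be absent.
- tray: Loose aluminium tray, 180 mm (its x) by 240 mm (its y), walls 20 mm high and 4 mm thick, floor about 4 mm, 0.6 kg; origin under its centre
- stand: Fixed peg stand: round foot 90 mm across and 12 mm thick, post 24 mm wide and 158 mm high whose front face is at x = 0; the peg points along the stand's -x, slanting up 10 degrees; origin on the marble below the peg's root
- peg_root (a point): where the steel peg (10 mm thick) leaves the post, 140 mm above the marble
- peg_tip (a point): centre of the 14 mm ball that ends the peg, 90 mm out from the root along the peg, 156 mm above the marble
- cup: cobalt ceramic espresso cup, 64 mm across, 60 mm high, standing by; origin under its centre

How it is judged:
On the way, in this order (a step that is already met when the one before it is completed fails the run):
1. the held reacher's jaws are squeezed shut on a draughtsman while it is under the riser (contact force between the fingers and reacher above 2 N and ((contact force between each of jaw_left, jaw_right and piece1 above 0.5 N and x of piece1 in the frame of rack between -0.085 and 0.085 m and y of piece1 in the frame of rack between -0.195 and 0.195 m) or (contact force between each of jaw_left, jaw_right and piece2 above 0.5 N and x of piece2 in the frame of rack between -0.085 and 0.085 m and y of piece2 in the frame of rack between -0.195 and 0.195 m) or (contact force between each of jaw_left, jaw_right and piece3 above 0.5 N and x of piece3 in the frame of rack between -0.085 and 0.085 m and y of piece3 in the frame of rack between -0.195 and 0.195 m) or (contact force between each of jaw_left, jaw_right and piece4 above 0.5 N and x of piece4 in the frame of rack between -0.085 and 0.085 m and y of piece4 in the frame of rack between -0.195 and 0.195 m) or (contact force between each of jaw_left, jaw_right and piece5 above 0.5 N and x of piece5 in the frame of rack between -0.085 and 0.085 m and y of piece5 in the frame of rack between -0.195 and 0.195 m))), for 0.2 s.
2. every draughtsman lies in the tray, let go by the jaws (x of piece1 in the frame of tray between -0.066 and 0.066 m and y of piece1 in the frame of tray between -0.096 and 0.096 m and z of piece1 in the frame of tray between -0.005 and 0.035 m and linear speed of each of piece1, piece2, piece3, piece4, piece5 below 0.05 m/s and contact force between each of jaw_left, jaw_right and piece1 below 0.2 N and x of piece2 in the frame of tray between -0.066 and 0.066 m and y of piece2 in the frame of tray between -0.096 and 0.096 m and z of piece2 in the frame of tray between -0.005 and 0.035 m and contact force between each of jaw_left, jaw_right and piece2 below 0.2 N and x of piece3 in the frame of tray between -0.066 and 0.066 m and y of piece3 in the frame of tray between -0.096 and 0.096 m and z of piece3 in the frame of tray between -0.005 and 0.035 m and contact force between each of jaw_left, jaw_right and piece3 below 0.2 N and x of piece4 in the frame of tray between -0.066 and 0.066 m and y of piece4 in the frame of tray between -0.096 and 0.096 m and z of piece4 in the frame of tray between -0.005 and 0.035 m and contact force between each of jaw_left, jaw_right and piece4 below 0.2 N and x of piece5 in the frame of tray between -0.066 and 0.066 m and y of piece5 in the frame of tray between -0.096 and 0.096 m and z of piece5 in the frame of tray between -0.005 and 0.035 m and contact force between each of jaw_left, jaw_right and piece5 below 0.2 N), for 0.2 s.
3. the reacher hangs by its eye on the peg, let go (x of reacher_eye in the frame of stand between -0.088 and -0.005 m and y of reacher_eye in the frame of stand between -0.02 and 0.02 m and z of reacher_eye in the frame of stand between 0.11 and 0.165 m and contact force between reacher and stand above 0.4 N and contact force between the fingers and reacher below 0.1 N and linear speed of reacher below 0.05 m/s), for 0.2 s.
At the end, for the whole second after the job is handed in: every draughtsman present lies at rest in the tray (centre within 66 mm by 96 mm of the tray's centre, underside no higher than 35 mm), free of the jaws; the reacher hangs still, let go, with the peg through its eye, the eye 5 to 88 mm out from the post (all of step 2 and all of step 3); the robot touches nothing.
It fails at once if the gripper or arm touches a draughtsman (contact force between any of the fingers, the arm and piece1 above 0.5 N or contact force between any of the fingers, the arm and piece2 above 0.5 N or contact force between any of the fingers, the arm and piece3 above 0.5 N or contact force between any of the fingers, the arm and piece4 above 0.5 N or contact force between any of the fingers, the arm and piece5 above 0.5 N).
It fails at once if the espresso cup is tipped or shoved more than 60 mm (angle between cup's own z axis and vertical above 0.5 rad or distance of cup from where it was at the start of the episode above 0.06 m).
Of piece1, piece2, piece3, piece4, piece5 only 3 to 4 are there at a start; the rules pass over those that are not, and their reading is None.
At some moment in a run one of piece1, piece2, piece3, piece4, piece5, tray may be knocked a few centimetres aside while the robot is not near it.
It also fails if it takes over 210 s, if anything falls off the work surface, if the arm or the gripper's body presses on something with over 40 N, if the wrist force passes 120 N, or if a joint passes its speed limit or range.

ROBOT

A 6-joint arm with a two-finger parallel gripper is mounted at the origin on the work surface. World frame = base frame: x ahead of the robot, y to its left, z up, the work surface at z = 0. Lengths are in m, angles in rad, forces in N, time in s.
With the tool pointing down it reaches from about 0.25 to 0.775 m from the base axis. Payload 4 kg.
Tool frame: the origin (TCP) lies on the centre line of the jaws, within the pads' length; the fingertips stand 17 mm ahead of it and the grasp point (between the pads) lies 2 mm behind it; z points along the fingers, y is the line along which they close (so a half turn about z gives the same grasp; the last joint's range is limited). The gripper opens to 94 mm and grips with 3 to 60 N. Pads are 16 mm wide; open, the fingers measure 119 mm over their backs; the gripper's body (75 mm by 177 mm) begins 78 mm behind the grasp point.
Start: joints at [1.083, 0.087, 1.371, -0, 1.684, -0.103], TCP at [0.206, 0.51, 0.223] pointing down, gripper open.
Joint ranges: [-3.1, 3.1], [-0.76, 2.03], [0.27, 2.55], [-1.08, 4.22], [0.17, 2.65], [-2.57, 2.57]. Speed limits (rad/s): [2.79, 2.79, 3.14, 3.14, 3.14, 3.14].

INTERFACE

Orientations are given as [roll, pitch, yaw] about the fixed x, y, z axes, in that order (R = Rz(yaw) Ry(pitch) Rx(roll)).
In Python, from bench import robot gives the robot as it stands.
- The arm moves only by the tool servo_tool, never from a script. Its argument "plan" is a list of rows, each a list of 7 numbers: the shift along the tool's x, y, z normalised to -1 to 1, where 1 is 0.1 m, then the turn, a rotation vector about the tool's x, y, z normalised to -1 to 1, where 1 is pi/2 rad, then the finger opening in mm, from 0 to 94. In form: [[x, y, z, ax, ay, az, gripper], ...]. A call has 1 to 12 rows; each row is the pose to reach, as a shift and turn from the pose commanded when the call began, along the tool's axes at that moment; what a row does not reach only later rows make up. A row lasts 1/12 s, in which the tool goes at most 41.7 mm and 7.16 degrees, less where a joint would pass 70% of its speed; a pose out of reach is approached as far as the arm can. A call with a number of a shift or a turn outside -1 to 1 is refused whole. A call with a gripper value outside its range is refused whole. The fingers move at their own pace and stop on an object; the grip force is fixed at half the most. Time passes only in rows, so rows that repeat a pose let the fingers close. It gives the time, the measured TCP pose, the force, the opening and the grip force at its end, in the units of the state.
- robot.get_obs(): the state, without advancing time (a new reading comes with each control period).
- robot.snapshot(name): name is "side" or "top" or "wrist"; returns the picture (480x640x3 uint8, red, green, blue); there is no depth.
- robot.camera_params(name): a dict with "camera_matrix" (3x3 intrinsics, pixels), "rvec" (rotation vector, rad) and "tvec" (3), from world to camera coordinates, as OpenCV has them; the wrist camera has in their place "tool_from_camera" (4x4, takes a point from camera to tool coordinates, whose origin is the TCP and whose axes are the flange's). Camera axes: x right, y down, z forward; pixel columns grow to the right and rows downward; lengths in m; the calibration is good to about 2 mm. A picture is of the moment at which its call begins: read the wrist's pose just before it. camera_params takes no time and is no camera call.
- robot.close_job(): hands the job in; it is judged then, once.
Trained networks look in the newest picture that a camera, given by its name, has taken for a name from the list of things; names that differ only in an ending like _2 or _b are one class to them, and where a whole thing is asked for, a point or a joint stands for the part that bears it (a point fixed in the world has none). Each returns a list of dicts, best first, with "conf" (0 to 1); they miss things now and then, are a little off and sometimes report something else, mostly with a low value. They report only what shows in the picture. A call takes as long as a camera call.
- robot.find_in(thing, camera): "extent" ([centre column, centre row, width, height] in pixels, round what is visible of it).
The state is a dict: "time": time; "joint_positions": joint angles; "qvel": joint speeds; "joint_torque": joint torques, N m; "tool_pos": TCP position; "ee_rot": TCP orientation; "wrist_force": force on the tool from outside, world axes, zero at the start; "wrist_torque": the same for the moment, N m; "width": finger opening in m; "finger_force": force on a finger pad.
Only numpy, scipy, OpenCV 4.12 (cv2) and the standard library are available. Lean on these libraries where they do the work, as an engineer would, in place of code of your own. Each camera call takes 0.05 s, during which the arm holds its last target. There are 200 camera calls.

## Working session

There is one attempt and no reset: what is moved stays moved. The work goes in short steps, Python scripts to look and compute and a tool call to move; the robot and the scene stay as the last step left them, time stands still between calls to the robot, and variables do not carry over. Pictures are saved under pics/ and viewed, at most 14 in all, crops included, and the job is handed in when it is done.

Besides the shell and the picture viewer there is one more tool, called after "Emit:" by a JSON object that holds its "method" and its "body", one argument or row to a line. servo_tool: Moves the arm, as the interface text tells. Scaled input: -1 to 1 covers 0.1 m each way for a shift and pi/2 rad each way for a turn. Its arguments: {"type":"object","properties":{"plan":{"type":"array","items":{"type":"array","items":{"type":"number"}}}},"required":["plan"]}

```bash
mkdir -p pics; ls; python3 - <<'E'
from bench import robot
import cv2, numpy as np
print({k:np.round(v,3) for k,v in robot.get_obs().items()})
for c in ["top","side"]:
    im=robot.snapshot(c); cv2.imwrite(f"pics/{c}0.png",im[:,:,::-1])
    p=robot.camera_params(c); print(c,p)
    for t in ["reacher","reacher_grip","trigger","jaw_left","jaw_right","reacher_eye","rack","piece1","tray","stand","peg_tip","cup"]:
        for d in robot.find_in(t,c)[:5]: print(t,np.round(d["extent"]),round(d["conf"],2))
print(robot.camera_params("wrist"))
E
```

```text
pics
{'time': np.float64(0.0), 'joint_positions': array([ 1.083,  0.088,  1.372,  0.   ,  1.684, -0.103]), 'qvel': array([ 0.   ,  0.002,  0.   ,  0.002, -0.   , -0.   ]), 'joint_torque': array([-0.0000e+00, -3.4018e+01, -3.0243e+01,  7.2000e-02,  3.3000e-02,
       -0.0000e+00]), 'tool_pos': array([0.206, 0.509, 0.221]), 'ee_rot': array([-3.139, -0.   ,  2.757]), 'wrist_force': array([ 0.371, -0.423, -0.115]), 'wrist_torque': array([ 0.007, -0.023,  0.025]), 'finger_force': np.float64(0.0), 'width': np.float64(0.094)}
top {'camera_matrix': array([[516.36097872,   0.        , 324.38627265],
       [  0.        , 516.36097872, 235.94273297],
       [  0.        ,   0.        ,   1.        ]]), 'rvec': array([ 2.19370849, -2.13600816,  0.05758494]), 'tvec': array([0.02600298, 0.53567974, 1.08628879])}
reacher [355. 272. 134.  46.] 0.97
reacher_grip [358. 271. 134.  45.] 0.71
trigger [353. 272. 134.  47.] 0.71
trigger [398. 265.  42.   9.] 0.48
jaw_right [304. 256.  32.  18.] 0.53
reacher_eye [354. 271. 135.  47.] 0.74
rack [192. 260. 169. 210.] 0.83
piece1 [219. 250.  30.  29.] 0.95
pi
[... 839 characters left out ...]
54
tray [398. 269. 113.  75.] 0.83
tray [298. 265.   8.  13.] 0.42
stand [464. 296.  36.  72.] 0.91
peg_tip [459. 296.  41.  68.] 0.69
cup [298. 264.   9.  12.] 0.66
{'camera_matrix': array([[386.51427149,   0.        , 319.20311196],
       [  0.        , 386.51427149, 232.50100714],
       [  0.        ,   0.        ,   1.        ]]), 'tool_from_camera': array([[ 6.51896548e-04, -9.63004020e-01, -2.69486238e-01,
         7.80059893e-02],
       [ 9.99999759e-01,  5.63312279e-04,  4.06048200e-04,
        -6.78313971e-04],
       [-2.39221142e-04, -2.69486437e-01,  9.63004155e-01,
        -1.62580811e-01],
       [ 0.00000000e+00,  0.00000000e+00,  0.00000000e+00,
         1.00000000e+00]])}
```

View pics/top0.png

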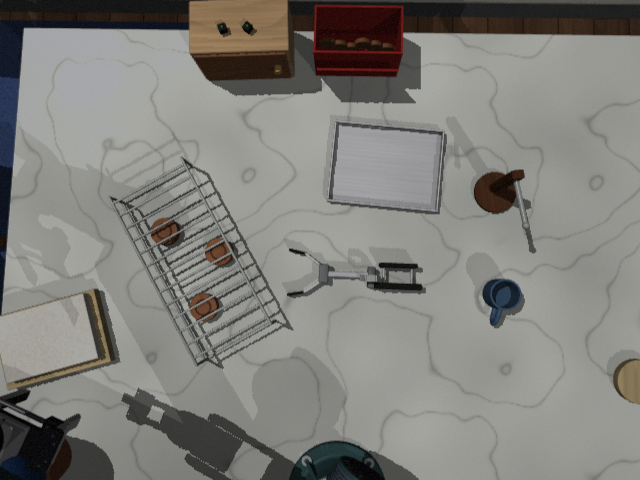

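View pics/side0.png

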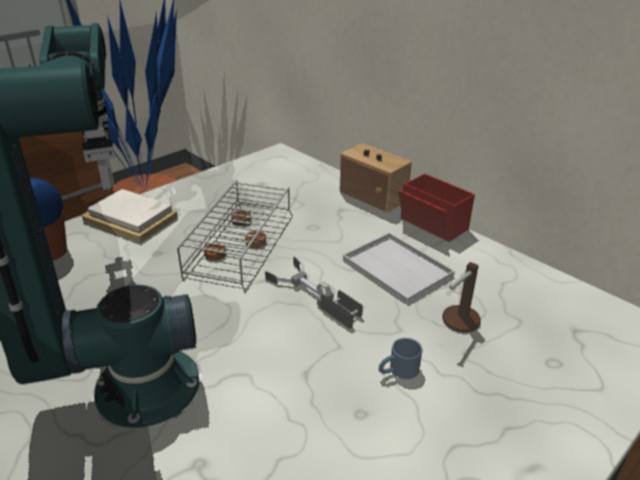

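The top view shows three draughtsmen at about (165,232), (219,251) and (205,307) px. The reacher lies at (355,272) with its jaws to the left. The tray is at (387,167), the stand's foot at (495,192) with the peg towards the robot, and the cup at (503,296).

```bash
cat > h.py <<'E'
from bench import robot
import cv2, numpy as np
from scipy.spatial.transform import Rotation as Rn
def cam(c):
    p=robot.camera_params(c); K=np.array(p["camera_matrix"])
    if "rvec" in p: return K,cv2.Rodrigues(np.array(p["rvec"]))[0],np.array(p["tvec"]).ravel()
    o=robot.get_obs(); T=np.eye(4); T[:3,:3]=Rn.from_euler("xyz",o["ee_rot"]).as_matrix(); T[:3,3]=o["tool_pos"]
    W=np.linalg.inv(T@np.array(p["tool_from_camera"])); return K,W[:3,:3],W[:3,3]
def p2w(C,uv,z):
    K,R,t=C; uv=np.atleast_2d(np.array(uv,float)); d=np.c_[uv,np.ones(len(uv))]@np.linalg.inv(K).T@R; c=-R.T@t
    return c+d*((z-c[2])/d[:,2])[:,None]
def w2p(C,P):
    K,R,t=C; q=(np.atleast_2d(P)@R.T+t)@K.T; return q[:,:2]/q[:,2:]
def body(x,y,yaw,P):
    c,s=np.cos(yaw),np.sin(yaw); P=np.atleast_2d(np.array(P,float)); return np.c_[x+c*P[:,0]-s*P[:,1],y+s*P[:,0]+c*P[:,1],P[:,2]]
E
python3 - <<'E'
from h import *
C=cam("top")
P=lambda n,uv,z:print(n,np.round(p2w(C,uv,z),3).tolist())
P("pieces",[(164,232),(219,251),(206,307)],.018)
P("racktop",[(185,160),(112,198),(205,365),(290,327)],.081)
P("tray",[(335,122),(446,130),(439,213),(328,201)],.02)
P("reacher handle R end/L end, head",[(422,265),(424,289)],.044)
P("head",[(322,273)],.022)
P("stand foot",[(495,192)],.006); P("posttop",[(515,175)],.158); P("tip",[(529,236)],.156)
P("cup",[(503,300)],.03)
im=cv2.imread("pics/top0.png")
cv2.imwrite("pics/c1.png",cv2.resize(im[150:375,100:400],None,fx=2.65,fy=2.65,interpolation=cv2.INTER_CUBIC))
cv2.imwrite("pics/c2.png",np.hstack([cv2.resize(im[150:330,280:440],None,fx=3,fy=3,interpolation=cv2.INTER_CUBIC)[:,:480],cv2.resize(im[150:330,450:550],None,fx=3,fy=3,interpolation=cv2.INTER_CUBIC)]))
E
```

```text
pieces [[0.535, 0.39, 0.018], [0.497, 0.268, 0.018], [0.376, 0.29, 0.018]]
racktop [[0.681, 0.332, 0.081], [0.598, 0.481, 0.081], [0.264, 0.271, 0.081], [0.345, 0.102, 0.081]]
tray [[0.786, 0.024, 0.02], [0.773, -0.218, 0.02], [0.591, -0.204, 0.02], [0.611, 0.035, 0.02]]
reacher handle R end/L end, head [[0.477, -0.166, 0.044], [0.428, -0.17, 0.044]]
head [[0.455, 0.043, 0.022]]
stand foot [[0.641, -0.328, 0.006]]
posttop [[0.648, -0.32, 0.158]]
tip [[0.533, -0.346, 0.156]]
cup [[0.409, -0.337, 0.03]]
```

View pics/c1.png

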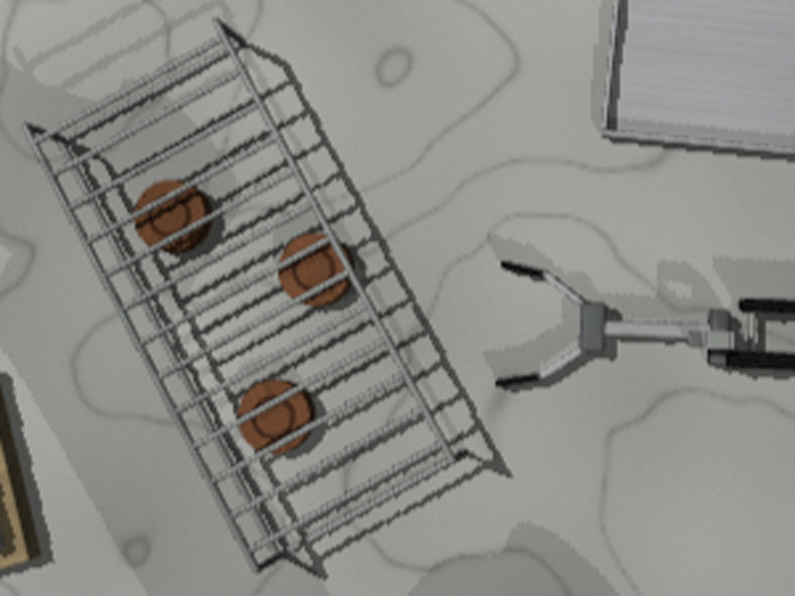

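View pics/c2.png

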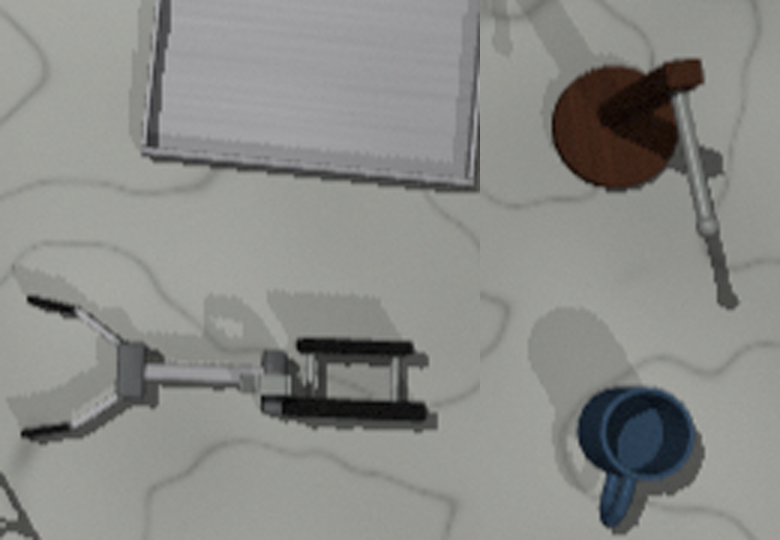

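```bash
python3 - <<'E'
from h import *
from scipy.optimize import least_squares
C=cam("top")
def fit(P,uv,x0):
    r=least_squares(lambda q:(w2p(C,body(*q,P))-uv).ravel(),x0); print(np.round(r.x,4),np.round(np.abs(r.fun).max(),1)); return r.x
c1=lambda a:np.array(a)/2.65+[100,150]
print("reacher");fit([(50,22,44),(-50,22,44),(40,-22,44),(-40,-22,44),(158,0,33),],None,0) if 0 else None
q=fit(np.array([(50,24,44),(-50,24,44),(40,-24,44),(-40,-24,44),(158,0,30),(242,45,20),(242,-45,20)])/1000,
 np.array([(375,286),(421.7,287),(379.3,265.7),(417.3,266),(324,273.3),(287.3,294.7),(289.3,249.7)]),[.45,-.12,1.57])
print("rack");r=fit(np.array([(85,195,81),(-85,195,81),(-85,-195,81),(85,-195,81)])/1000,c1([(30,130),(225,30),(465,465),(258,570)])[[3,2,1,0]] if 0 else c1([(258,570),(463,462),(225,30),(30,130)]),[.48,.3,2.05])
print("rack other");r2=fit(np.array([(85,195,81),(-85,195,81),(-85,-195,81),(85,-195,81)])/1000,c1([(225,30),(30,130),(258,570),(463,462)]),[.48,.3,2.05-3.14])
for p in p2w(C,[(164,232),(219,251),(206,307)],.018): print("piece in rack",np.round(body(0,0,-r[2],[p-[r[0],r[1],0]]),3))
print("tray");fit(np.array([(90,120,20),(90,-120,20),(-90,-120,20),(-90,120,20)])/1000,np.array([(335,122),(446,130),(439,213),(328,201)]),[.69,-.09,0])
print("peg",p2w(C,[(517.7,181.7)],.140),p2w(C,[(525.7,225.7)],.156))
im=cv2.imread("pics/side0.png")
cv2.imwrite("pics/c3.png",cv2.resize(im[170:350,160:400],None,fx=3.3,fy=3.3,interpolation=cv2.INTER_CUBIC))
E
```

```text
reacher
[ 0.4532 -0.1198  1.5633] 3.2
rack
[0.4717 0.3084 2.1045] 2.3
rack other
[ 0.4717  0.3084 -1.0371] 2.3
piece in rack [[ 0.038 -0.096  0.018]]
piece in rack [[-0.048 -0.001  0.018]]
piece in rack [[0.033 0.092 0.018]]
tray
[ 0.6902 -0.0909 -0.0689] 1.1
peg [[ 0.63878885 -0.33077775  0.14      ]] [[ 0.55261822 -0.33987961  0.156     ]]
```

View pics/c3.png

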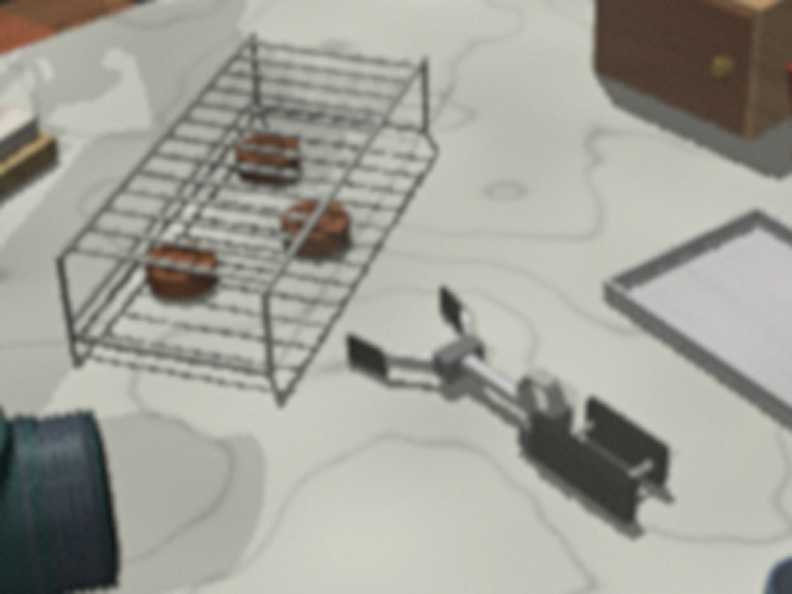

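The side crop confirms the riser's open front faces the reacher, with the stop wire on the far left. Three pieces show, and the reacher lies eye up.

```bash
cat >> h.py <<'E'
def go(pos,yaw,cur=None):
    """print tool-frame move (normalised) from the current pose to pos, yaw (tool down)"""
    o=robot.get_obs(); p,e=cur or (o["tool_pos"],o["ee_rot"]); R=Rn.from_euler("xyz",e)
    s=R.inv().apply(np.array(pos)-p)/.1; r=(R.inv()*Rn.from_euler("xyz",[np.pi,0,yaw])).as_rotvec()/(np.pi/2)
    print("shift",np.round(s,3),"turn",np.round(r,3),"calls",np.ceil(np.abs(s).max()))
E
python3 -c "
from h import *
go([.453,-.105,.20],1.563)"
```

```text
shift [-4.593 -4.773  0.225] turn [ 0.   -0.    0.76] calls 5.0
```

Emit:
{"method": "servo_tool", "body": {
  "plan": [
    [-0.3, -0.32, 0, 0, 0, 0, 94],
    [-0.6, -0.64, 0, 0, 0, 0, 94],
    [-0.92, -0.955, 0, 0, 0, 0, 94]
  ]
}}

```text
time: 1.55
tool_pos: [0.2528, 0.3927, 0.2221]
ee_rot: [-3.141, 0.0, 2.759]
wrist_force: [-0.4, 0.5, -0.0]
width: 0.094
finger_force: 0.0
```

Emit:
{"method": "servo_tool", "body": {
  "plan": [
    [-0.3, -0.32, 0, 0, 0, 0, 94],
    [-0.6, -0.64, 0, 0, 0, 0, 94],
    [-0.92, -0.955, 0, 0, 0, 0, 94]
  ]
}}

```text
time: 1.8
tool_pos: [0.2993, 0.276, 0.2227]
ee_rot: [3.141, 0.001, 2.758]
wrist_force: [1.8, 0.2, 0.6]
width: 0.0936
finger_force: 0.0
```

Emit:
{"method": "servo_tool", "body": {
  "plan": [
    [-0.3, -0.32, 0, 0, 0, 0, 94],
    [-0.6, -0.64, 0, 0, 0, 0, 94],
    [-0.92, -0.955, 0, 0, 0, 0, 94]
  ]
}}

```text
time: 2.05
tool_pos: [0.3458, 0.1598, 0.2229]
ee_rot: [3.141, 0.001, 2.757]
wrist_force: [0.6, 0.4, 0.6]
width: 0.0941
finger_force: 0.0
```

Emit:
{"method": "servo_tool", "body": {
  "plan": [
    [-0.3, -0.32, 0, 0, 0, 0, 94],
    [-0.6, -0.64, 0, 0, 0, 0, 94],
    [-0.92, -0.955, 0, 0, 0, 0, 94]
  ]
}}

```text
time: 2.3
tool_pos: [0.3923, 0.0436, 0.223]
ee_rot: [3.141, 0.001, 2.757]
wrist_force: [0.8, 0.2, -0.1]
width: 0.094
finger_force: 0.0
```

Emit:
{"method": "servo_tool", "body": {
  "plan": [
    [-0.3, -0.32, 0.1, 0, 0, 0.07, 94],
    [-0.6, -0.64, 0.15, 0, 0, 0.14, 94],
    [-0.92, -0.955, 0.2, 0, 0, 0.21, 94],
    [-0.92, -0.955, 0.2, 0, 0, 0.28, 94],
    [-0.92, -0.955, 0.2, 0, 0, 0.35, 94],
    [-0.92, -0.955, 0.2, 0, 0, 0.42, 94],
    [-0.92, -0.955, 0.2, 0, 0, 0.49, 94],
    [-0.92, -0.955, 0.2, 0, 0, 0.56, 94],
    [-0.92, -0.955, 0.2, 0, 0, 0.63, 94],
    [-0.92, -0.955, 0.2, 0, 0, 0.7, 94],
    [-0.92, -0.955, 0.2, 0, 0, 0.76, 94],
    [-0.92, -0.955, 0.2, 0, 0, 0.76, 94]
  ]
}}

```text
time: 3.3
tool_pos: [0.4416, -0.0774, 0.2026]
ee_rot: [3.141, -0.0, 1.561]
wrist_force: [0.0, 0.0, -0.1]
width: 0.094
finger_force: 0.0
```

```bash
python3 - <<'E'
from h import *
o=robot.get_obs(); print(o["time"],o["tool_pos"],o["ee_rot"])
C=cam("wrist"); im=robot.snapshot("wrist"); cv2.imwrite("pics/w1.png",im[:,:,::-1])
for t in ["reacher","trigger","reacher_eye"]: print(t,robot.find_in(t,"wrist")[:2])
# expected points of the reacher model
print(np.round(w2p(C,body(.4532,-.1198,1.5633,np.array([(50,24,44),(-50,24,44),(40,-24,44),(-40,-24,44),(60,6,65)])/1000))))
E
```

```text
3.3 [ 0.44158662 -0.07743713  0.20257611] [ 3.14130095e+00 -2.56637365e-05  1.56145916e+00]
reacher [{'extent': [339.2, 155.8, 118.0, 311.6], 'conf': 0.86}]
trigger [{'extent': [360.9, 255.4, 16.5, 92.2], 'conf': 0.82}]
reacher_eye [{'extent': [339.6, 154.6, 118.7, 309.2], 'conf': 0.75}]
[[305. 210.]
 [306. 317.]
 [361. 221.]
 [358. 307.]
 [326. 203.]]
```

View pics/w1.png

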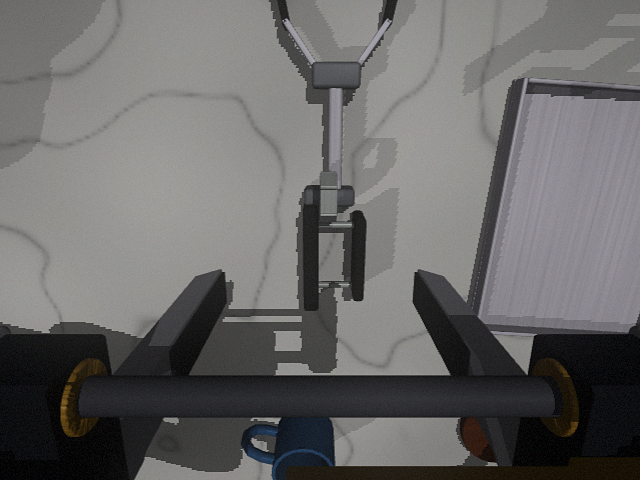

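Wrist view: the handle is at cols 302–318, rows 197–309, the trigger bar at cols 351–366, rows 211–300, and the head at (337,75).

```bash
python3 - <<'E'
from h import *
from scipy.optimize import least_squares
C=cam("wrist")
P=np.array([(-50,28,44),(40,28,44),(40,-28,44),(-40,-28,44),(158,0,33)])/1000
uv=np.array([(303,309),(304,206),(366,211),(364,300),(337,66+10)])
r=least_squares(lambda q:(w2p(C,body(*q,P))-uv).ravel(),[.45,-.12,1.56]); print(r.x,np.round(r.fun.reshape(-1,2),1))
x,y,t=r.x; print(w2p(C,body(x,y,t,np.array([(60,6,65),(168,0,33),(148,0,33)])/1000)))
g=body(x,y,t,[[.015,0,.023]])[0]; print(g); go([*g[:2],.12],t); go(g,t)
E
```

```text
[ 0.45472271 -0.11314746  1.55477986] [[-0.7  0.7]
 [-1.9  7.6]
 [ 1.9  3.2]
 [-0.   0.3]
 [ 0.7 -9.8]]
[[329.0031881  194.8876044 ]
 [337.95114411  52.54020061]
 [337.36412588  79.63156539]]
[ 0.45496295 -0.09814939  0.023     ]
shift [-0.206  0.135  0.825] turn [ 0.    -0.     0.006] calls 1.0
shift [-0.206  0.135  1.795] turn [ 0.    -0.     0.006] calls 2.0
```

Emit:
{"method": "servo_tool", "body": {
  "plan": [
    [-0.1, 0.07, 0.3, 0, 0, 0, 94],
    [-0.2, 0.135, 0.6, 0, 0, 0, 94],
    [-0.22, 0.135, 0.9, 0, 0, 0, 94],
    [-0.22, 0.135, 0.9, 0, 0, 0, 94]
  ]
}}

```text
time: 3.83
tool_pos: [0.4508, -0.0986, 0.106]
ee_rot: [-3.129, -0.004, 1.563]
wrist_force: [-1.0, 0.3, -0.9]
width: 0.0942
finger_force: 0.0
```

Emit:
{"method": "servo_tool", "body": {
  "plan": [
    [0, 0, 0.3, 0, 0, 0, 94],
    [0, 0, 0.6, 0, 0, 0, 94],
    [0, 0, 0.89, 0, 0, 0, 94],
    [0, 0, 0.89, 0, 0, 0, 80],
    [0, 0, 0.89, 0, 0, 0, 70],
    [0, 0, 0.89, 0, 0, 0, 62],
    [0, 0, 0.89, 0, 0, 0, 58],
    [0, 0, 0.89, 0, 0, 0, 56],
    [0, 0, 0.89, 0, 0, 0, 54],
    [0, 0, 0.89, 0, 0, 0, 54],
    [0, 0, 0.89, 0, 0, 0, 54]
  ]
}}

```text
time: 4.75
tool_pos: [0.4546, -0.0999, 0.0252]
ee_rot: [-3.141, 0.001, 1.563]
wrist_force: [-4.8, 0.1, 8.4]
width: 0.0544
finger_force: 21.2
```

Emit:
{"method": "servo_tool", "body": {
  "plan": [
    [0, 0, 0, 0, 0, 0, 54],
    [0, 0, 0, 0, 0, 0, 53],
    [0, 0, 0, 0, 0, 0, 53]
  ]
}}

```text
time: 5.0
tool_pos: [0.4544, -0.1, 0.0252]
ee_rot: [-3.141, 0.001, 1.562]
wrist_force: [-6.2, -0.1, 8.8]
width: 0.0532
finger_force: 22.3
```

Emit:
{"method": "servo_tool", "body": {
  "plan": [
    [0, 0, -0.1, 0, 0, 0, 53],
    [0, 0, -0.2, 0, 0, 0, 53],
    [0, 0, -0.35, 0, 0, 0, 53],
    [0, 0, -0.5, 0, 0, 0, 53],
    [0, 0, -0.5, 0, 0, 0, 53],
    [0, 0, -0.5, 0, 0, 0, 53]
  ]
}}

```text
time: 5.5
tool_pos: [0.4561, -0.0998, 0.0749]
ee_rot: [3.138, 0.001, 1.563]
wrist_force: [-0.9, -0.5, -1.5]
width: 0.0534
finger_force: 19.0
```

```bash
python3 - <<'E'
from h import *
o=robot.get_obs(); print(o["wrist_torque"],o["joint_positions"])
C=cam("wrist"); im=robot.snapshot("wrist"); cv2.imwrite("pics/w2.png",im[:,:,::-1])
robot.snapshot("top")
for t in ["reacher","trigger","jaw_left","jaw_right","reacher_eye"]: print(t,robot.find_in(t,"wrist")[:2])
for t in ["piece1","tray"]: print([(np.round(d["extent"]),d["conf"]) for d in robot.find_in(t,"top")])
E
```

```text
[-0.13611183  0.0809286   0.07444397] [-3.37126662e-01 -2.17151384e-02  1.78177915e+00  2.30912381e-04
  1.37777772e+00 -3.29518381e-01]
reacher [{'extent': [322.0, 218.7, 128.0, 436.1], 'conf': 0.6}]
trigger [{'extent': [370.2, 333.2, 35.2, 183.1], 'conf': 0.58}]
jaw_left []
jaw_right []
reacher_eye [{'extent': [319.9, 220.2, 132.9, 435.0], 'conf': 0.66}]
[(array([204., 307.,  33.,  26.]), 0.97), (array([505., 302.,  40.,  48.]), 0.7), (array([166., 231.,  27.,  32.]), 0.59), (array([219., 250.,  30.,  24.]), 0.58)]
[(array([385., 166., 119.,  89.]), 0.74), (array([502., 301.,  43.,  43.]), 0.62), (array([219., 252.,  29.,  25.]), 0.43), (array([501., 201.,  57.,  64.]), 0.35)]
```

View pics/w2.png

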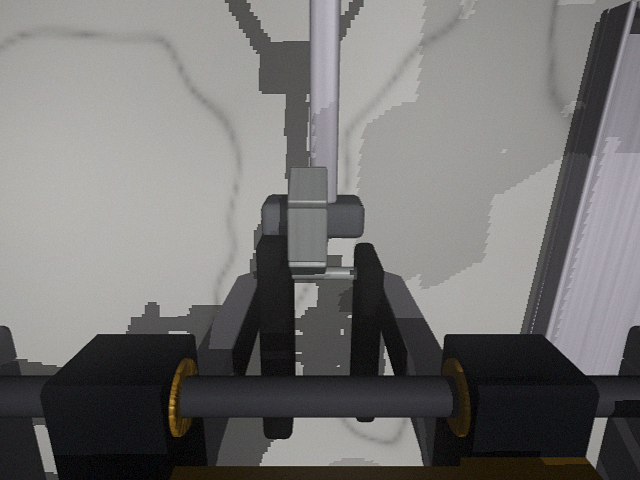

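```bash
cat >> h.py <<'E'
def reach_pts(gx,gz,pitch,P,gy=0):
    """reacher-frame points (m) -> world, held at reacher x=gx,z=gz by the TCP; pitch>0 nose up; tool x = reacher x"""
    o=robot.get_obs(); T=Rn.from_euler("xyz",o["ee_rot"]).as_matrix()
    q=np.atleast_2d(np.array(P,float))-[gx,gy,gz]; q=q@Rn.from_euler("y",-pitch).as_matrix().T
    return o["tool_pos"]+(q*[1,-1,-1])@T.T
E
python3 - <<'E'
from h import *
from scipy.optimize import least_squares
C=cam("wrist")
P=np.array([(-50,24,44),(40,-22,44),(-40,-22,44),(48.7,6,65.5),(71.3,6,65.5)])/1000
rows=np.array([435,243,420,262,207.])
f=lambda q:w2p(C,reach_pts(q[0],q[1],q[2],P))[:,1]-rows
for fixed in (None,.025):
    r=least_squares(f if fixed is None else (lambda q:f([q[0],.025,q[1]])),[.015,.025,0] if fixed is None else [.015,0],x_scale=[.01,.01,.1] if fixed is None else [.01,.1])
    print(np.round(r.x,4),np.round(r.fun,1))
robot.snapshot("side"); im=robot.snapshot("side"); C=cam("side")
print(np.round(w2p(C,reach_pts(.015,.025,0,np.array([(220,0,15),(60,6,46),(242,45,15),(242,-45,15)])/1000))))
cv2.imwrite("pics/s2.png",cv2.resize(im[200:340,200:400,::-1],None,fx=4,fy=4,interpolation=cv2.INTER_CUBIC))
for t in ["jaw_left","jaw_right","reacher"]: print(t,[(np.round(d["extent"]),d["conf"]) for d in robot.find_in(t,"side")])
E
```

```text
[0.011  0.0258 0.096 ] [ -2.5  16.5  -3.6   1.3 -10.3]
[0.0104 0.1022] [ -2.5  16.4  -3.5   1.6 -10.4]
[[282. 252.]
 [323. 271.]
 [263. 255.]
 [290. 242.]]
jaw_left [(array([276., 262.,  25.,  14.]), 0.6)]
jaw_right [(array([462., 297.,  38.,  70.]), 0.63), (array([298., 248.,  11.,  10.]), 0.58), (array([352., 290.,  25.,  24.]), 0.25)]
reacher [(array([317., 279.,  99.,  72.]), 0.62), (array([401., 360.,  48.,  45.]), 0.39)]
```

View pics/s2.png

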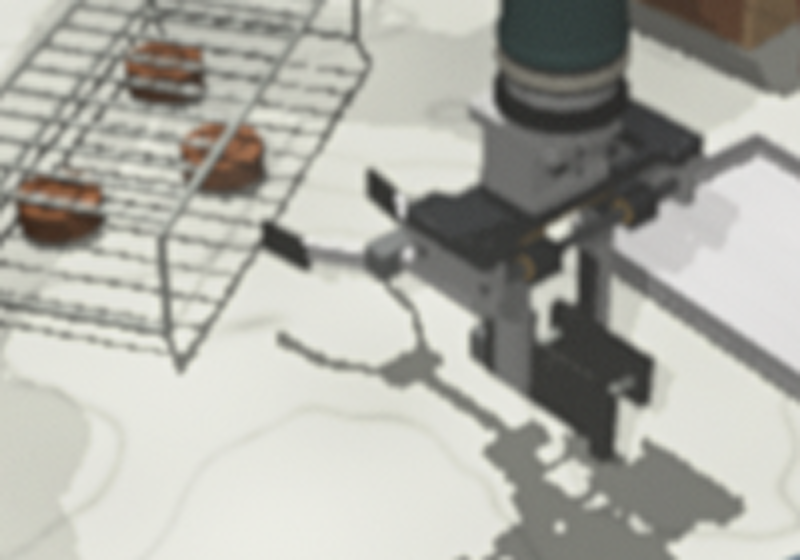

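```bash
python3 - <<'E'
from h import *
from scipy.optimize import least_squares
C=cam("side"); W=cam("wrist")
P=np.array([(222,44,15),(222,-44,15),(-50,28,8),(158,0,22)])/1000; uv=np.array([(271.2,261),(295,247.3),(352,315),(296.5,263.5)])
for n in (2,3,4):
  for k in (0,1):
    f=lambda q:(w2p(C,reach_pts(q[0],q[1] if k else .025,q[2],P[:n]))-uv[:n]).ravel()
    r=least_squares(f,[.015,.025,0],x_scale=[.01,.01,.1]); print(n,k,np.round(r.x,4),np.round(r.fun,1))
f=lambda q:w2p(W,reach_pts(q[0],q[1],q[2],np.array([(-50,24,44),(40,-22,44),(-40,-22,44)])/1000))[:,1]-[435,243,420]
print(least_squares(f,[.015,.025,0],x_scale=[.01,.01,.1]).x)
E
```

```text
2 0 [ 0.022   0.025  -0.0161] [-1.2 -0.2  1.1  0.3]
2 1 [ 0.022   0.0048 -0.117 ] [-1.2 -0.2  1.1  0.3]
3 0 [0.0264 0.0392 0.0059] [-0.2 -0.9  2.2 -0.5  1.4 -3.3]
3 1 [0.0232 0.0352 0.0363] [-1.1 -0.2  1.3  0.3 -0.2 -0. ]
4 0 [ 0.0232  0.025  -0.0088] [-0.9 -0.5  1.4 -0.   0.4 -4.3  3.7 -1.5]
4 1 [0.0201 0.037  0.0349] [-1.8 -0.1  0.5  0.4 -1.2 -0.1  2.7 -0.1]
[-0.0244504  -0.00464402  0.29496455]
```

Emit:
{"method": "servo_tool", "body": {
  "plan": [
    [0, 0.13, 0, 0, 0, 0, 54.5],
    [0, 0.26, 0.15, 0, 0, 0, 54.5],
    [0, 0.4, 0.3, 0, 0, 0, 54.5],
    [0, 0.4, 0.46, 0, 0, 0, 54.5],
    [0.2, 0.4, 0.46, 0, 0, 0, 54.5],
    [0.4, 0.4, 0.46, 0, 0, 0, 54.5],
    [0.6, 0.4, 0.46, 0, 0, 0, 54.5],
    [0.8, 0.4, 0.46, 0, 0, 0, 54.5],
    [0.9, 0.4, 0.46, 0, 0, 0, 54.5],
    [0.9, 0.4, 0.46, 0, 0, 0, 54.5]
  ]
}}

```text
time: 7.03
tool_pos: [0.4955, -0.0082, 0.0275]
ee_rot: [-3.142, -0.001, 1.566]
wrist_force: [0.4, -0.3, -1.6]
width: 0.0549
finger_force: 18.4
```

```bash
cat > look.py <<'E'
from h import *
import sys
o=robot.get_obs(); print(o["time"],o["tool_pos"],o["ee_rot"],o["width"],o["finger_force"],o["wrist_force"])
for c in sys.argv[2:]:
    u0,v0,w,h=map(int,c.split(",")[1:]); c=c.split(",")[0]
    im=robot.snapshot(c); f=min(800/w,600/h); cv2.imwrite(f"pics/{sys.argv[1]}_{c}.png",cv2.resize(im[v0:v0+h,u0:u0+w,::-1],None,fx=f,fy=f,interpolation=cv2.INTER_CUBIC)); C=cam(c); print(c,f)
    print("jaws/mouth/eye",np.round(w2p(C,reach_pts(.020,.025,0,np.array([(222,41,15),(222,-41,15),(220,0,15),(60,6,46)])/1000)),1).tolist())
    for t in ["piece1","jaw_left","jaw_right","tray"]:
        L=[d for d in robot.find_in(t,c) if d["conf"]>.4]; print(t,[(np.round(d["extent"]).tolist(),round(d["conf"],2)) for d in L])
        if t=="piece1" and c=="top": print(np.round(p2w(C,[d["extent"][:2] for d in L],.018),3).tolist())
E
python3 look.py a top,130,180,240,180 side,180,190,200,150
```

```text
7.0333 [ 0.49553458 -0.00821442  0.02746525] [-3.14155585e+00 -5.54483483e-04  1.56568977e+00] 0.05492678654675966 18.356057703495026 [ 0.38805264 -0.3300911  -1.58449598]
top 3.3333333333333335
jaws/mouth/eye [[252.7, 270.9], [254.4, 233.0], [254.5, 251.9], [328.1, 256.5]]
piece1 [([207.0, 306.0, 30.0, 26.0], 0.87), ([167.0, 232.0, 25.0, 29.0], 0.84), ([218.0, 251.0, 32.0, 26.0], 0.63)]
[[0.377, 0.289, 0.018], [0.536, 0.384, 0.018], [0.496, 0.27, 0.018]]
jaw_left []
jaw_right [([165.0, 232.0, 27.0, 30.0], 0.73)]
tray [([386.0, 164.0, 121.0, 92.0], 0.75), ([276.0, 252.0, 65.0, 45.0], 0.69)]
side 4.0
jaws/mouth/eye [[261.6, 253.0], [284.7, 241.7], [273.8, 247.5], [311.7, 264.3]]
piece1 [([254.0, 238.0, 25.0, 16.0], 0.78), ([241.0, 219.0, 19.0, 12.0], 0.65), ([217.0, 253.0, 24.0, 18.0], 0.63)]
jaw_left [([269.0, 256.0, 28.0, 10.0], 0.56)]
jaw_right []
tray [([399.0, 269.0, 109.0, 70.0], 0.57)]
```

View pics/a_top.png

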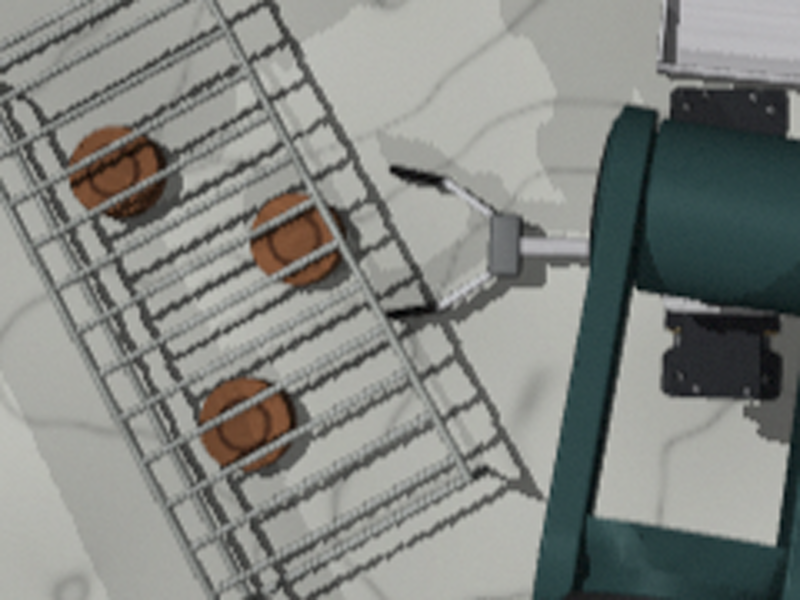

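The jaws straddle the piece's line, with pads at crop (418,178) and (412,312) and the piece at (298,240). They need about 75 mm forward and 2 mm across.

Emit:
{"method": "servo_tool", "body": {
  "plan": [
    [0.1, 0.03, 0, 0, 0, 0, 54.5],
    [0.25, 0.03, 0, 0, 0, 0, 54.5],
    [0.4, 0.03, 0, 0, 0, 0, 54.5],
    [0.55, 0.03, 0, 0, 0, 0, 54.5],
    [0.7, 0.03, 0, 0, 0, 0, 54.5],
    [0.77, 0.03, 0, 0, 0, 0, 54.5],
    [0.77, 0.03, 0.01, 0, 0, 0, 52],
    [0.77, 0.03, 0.01, 0, 0, 0, 49],
    [0.77, 0.03, 0.01, 0, 0, 0, 46],
    [0.77, 0.03, 0.01, 0, 0, 0, 43],
    [0.77, 0.03, 0.01, 0, 0, 0, 42],
    [0.77, 0.03, 0.01, 0, 0, 0, 42]
  ]
}}

```text
time: 8.53
tool_pos: [0.4992, 0.0666, 0.0265]
ee_rot: [-3.142, 0.0, 1.562]
wrist_force: [0.2, 0.1, -1.9]
width: 0.0468
finger_force: 29.9
```

Emit:
{"method": "servo_tool", "body": {
  "plan": [
    [0, 0, 0, 0, 0, 0, 42],
    [0, 0, 0, 0, 0, 0, 42],
    [0, 0, 0, 0, 0, 0, 42],
    [0, 0, 0, 0, 0, 0, 42]
  ]
}}

```text
time: 8.87
tool_pos: [0.4993, 0.067, 0.0265]
ee_rot: [3.141, 0.0, 1.563]
wrist_force: [-0.1, -0.7, -1.6]
width: 0.0464
finger_force: 29.9
```

```bash
python3 look.py b top,130,180,240,180
```

```text
8.8667 [0.49926552 0.06700412 0.02652077] [3.14137661e+00 3.84830694e-05 1.56281419e+00] 0.04643529421750383 29.9436092376709 [-0.05914481 -0.65545671 -1.64790631]
top 3.3333333333333335
jaws/mouth/eye [[217.6, 268.0], [219.5, 230.3], [219.5, 249.1], [291.6, 253.7]]
piece1 [([219.0, 247.0, 33.0, 26.0], 0.97), ([166.0, 233.0, 25.0, 31.0], 0.78), ([207.0, 307.0, 32.0, 28.0], 0.59)]
[[0.506, 0.268, 0.018], [0.534, 0.386, 0.018], [0.375, 0.288, 0.018]]
jaw_left []
jaw_right [([225.0, 234.0, 30.0, 10.0], 0.45)]
tray [([386.0, 165.0, 118.0, 92.0], 0.89)]
```

View pics/b_top.png

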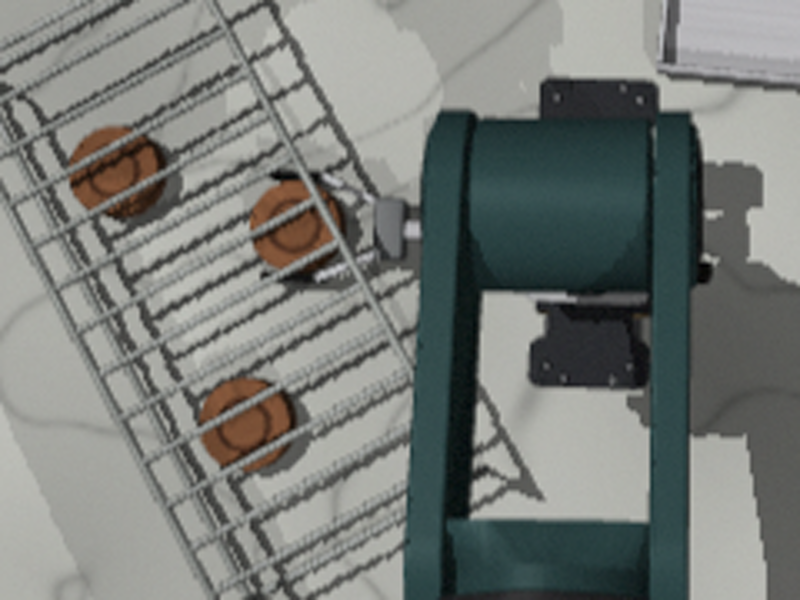

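Emit:
{"method": "servo_tool", "body": {
  "plan": [
    [0, 0, -0.03, 0, 0, 0, 42],
    [-0.1, 0, -0.03, 0, 0, 0, 42],
    [-0.25, 0, -0.03, 0, 0, 0, 42],
    [-0.4, 0, -0.03, 0, 0, 0, 42],
    [-0.55, 0, -0.03, 0, 0, 0, 42],
    [-0.7, 0, -0.03, 0, 0, 0, 42],
    [-0.85, 0, -0.03, 0, 0, 0, 42],
    [-1, 0, -0.03, 0, 0, 0, 42],
    [-1, 0, -0.03, 0, 0, 0, 42]
  ]
}}

```text
time: 9.87
tool_pos: [0.4985, -0.0358, 0.0297]
ee_rot: [3.141, 0.002, 1.56]
wrist_force: [0.2, 0.1, -1.4]
width: 0.0471
finger_force: 29.9
```

Emit:
{"method": "servo_tool", "body": {
  "plan": [
    [-0.15, 0, 0, 0, 0, 0, 42],
    [-0.3, 0, -0.1, 0, 0, 0, 42],
    [-0.4, 0, -0.3, 0, 0, 0, 42],
    [-0.4, 0, -0.5, 0, 0, 0, 42],
    [-0.4, 0, -0.7, 0, 0, 0, 42],
    [-0.4, 0, -0.8, 0, 0, 0, 42],
    [-0.4, 0, -0.8, 0, 0, 0, 42]
  ]
}}

```text
time: 10.45
tool_pos: [0.5, -0.0733, 0.1125]
ee_rot: [3.136, 0.001, 1.563]
wrist_force: [-0.8, -0.4, -1.8]
width: 0.0468
finger_force: 29.9
```

Emit:
{"method": "servo_tool", "body": {
  "plan": [
    [0, 0, 0, 0, 0, 0.03, 42],
    [0, 0, 0, 0, 0, 0.08, 42],
    [0, 0, 0, 0, 0, 0.13, 42],
    [0, 0, 0, 0, 0, 0.18, 42],
    [0, 0, 0, 0, 0, 0.23, 42],
    [0, 0, 0, 0, 0, 0.28, 42],
    [0, 0, 0, 0, 0, 0.33, 42],
    [0, 0, 0, 0, 0, 0.38, 42],
    [0, 0, 0, 0, 0, 0.43, 42],
    [0, 0, 0, 0, 0, 0.48, 42],
    [0, 0, 0, 0, 0, 0.52, 42],
    [0, 0, 0, 0, 0, 0.52, 42]
  ]
}}

```text
time: 11.45
tool_pos: [0.4971, -0.0723, 0.1077]
ee_rot: [-3.139, 0.002, 0.746]
wrist_force: [0.1, -0.9, -2.1]
width: 0.0465
finger_force: 29.9
```

Emit:
{"method": "servo_tool", "body": {
  "plan": [
    [0, 0, 0, 0, 0, 0.03, 42],
    [0, 0, 0, 0, 0, 0.08, 42],
    [0, 0, 0, 0, 0, 0.13, 42],
    [0, 0, 0, 0, 0, 0.18, 42],
    [0, 0, 0, 0, 0, 0.23, 42],
    [0, 0, 0, 0, 0, 0.28, 42],
    [0, 0, 0, 0, 0, 0.33, 42],
    [0, 0, 0, 0, 0, 0.38, 42],
    [0, 0, 0, 0, 0, 0.43, 42],
    [0, 0, 0, 0, 0, 0.48, 42],
    [0, 0, 0, 0, 0, 0.52, 42],
    [0, 0, 0, 0, 0, 0.52, 42]
  ]
}}

```text
time: 12.45
tool_pos: [0.4973, -0.0724, 0.1082]
ee_rot: [-3.141, 0.002, -0.07]
wrist_force: [0.4, -0.7, -2.0]
width: 0.0463
finger_force: 29.9
```

```bash
python3 look.py c top,190,100,320,240 side,220,190,240,180; python3 -c "
from h import *
go([.539,-.025,.107],-.07)"
```

```text
12.45 [ 0.49733701 -0.07242349  0.10821188] [-3.14084513e+00  2.34949182e-03 -6.97738633e-02] 0.04633949026994836 29.9480938911438 [ 0.4427309  -0.70048964 -1.99399717]
top 2.5
jaws/mouth/eye [[367.8, 151.8], [408.4, 155.3], [388.0, 154.5], [379.4, 231.3]]
piece1 [([390.0, 155.0, 33.0, 26.0], 0.8), ([164.0, 232.0, 25.0, 29.0], 0.69)]
[[0.715, -0.097, 0.018], [0.536, 0.39, 0.018]]
jaw_left [([501.0, 198.0, 57.0, 62.0], 0.74)]
jaw_right [([407.0, 157.0, 9.0, 25.0], 0.68)]
tray [([386.0, 165.0, 119.0, 91.0], 0.9), ([403.0, 162.0, 14.0, 33.0], 0.73)]
side 3.3333333333333335
jaws/mouth/eye [[390.1, 228.6], [413.3, 241.9], [400.9, 235.4], [354.5, 246.3]]
piece1 [([401.0, 236.0, 19.0, 10.0], 0.81), ([241.0, 218.0, 20.0, 16.0], 0.73), ([214.0, 254.0, 24.0, 19.0], 0.68), ([463.0, 295.0, 37.0, 70.0], 0.42)]
jaw_left [([389.0, 233.0, 11.0, 12.0], 0.58)]
jaw_right [([406.0, 244.0, 28.0, 13.0], 0.74)]
tray [([406.0, 275.0, 100.0, 56.0], 0.64)]
shift [ 0.374 -0.506  0.025] turn [-0. -0. -0.] calls 1.0
```

View pics/c_side.png

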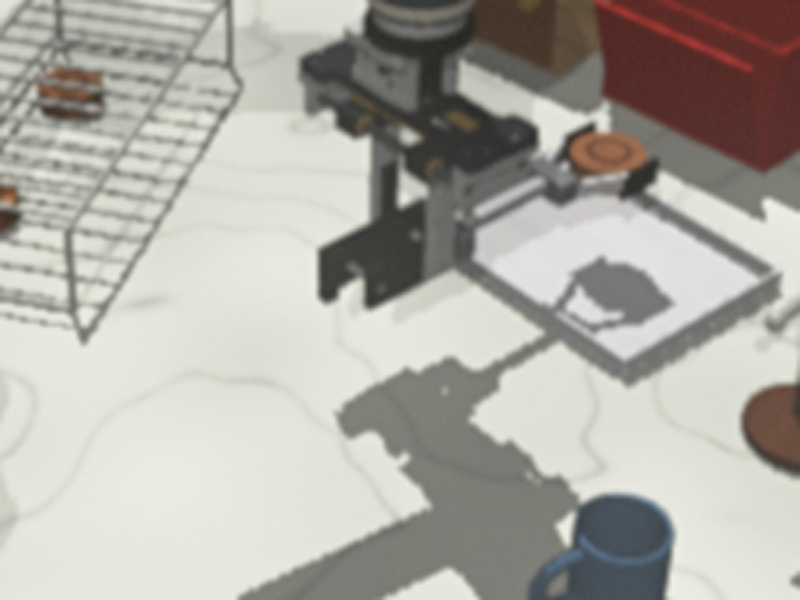

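Side view: the piece is held level in the jaws above the tray.

Emit:
{"method": "servo_tool", "body": {
  "plan": [
    [0.1, -0.13, 0, 0, 0, 0, 42],
    [0.2, -0.26, 0, 0, 0, 0, 42],
    [0.3, -0.39, 0, 0, 0, 0, 42],
    [0.37, -0.51, 0, 0, 0, 0, 42],
    [0.37, -0.51, 0.15, 0, 0, 0, 42],
    [0.37, -0.51, 0.35, 0, 0, 0, 42],
    [0.37, -0.51, 0.55, 0, 0, 0, 42],
    [0.37, -0.51, 0.7, 0, 0, 0, 42],
    [0.37, -0.51, 0.72, 0, 0, 0, 42],
    [0.37, -0.51, 0.72, 0, 0, 0, 45]
  ]
}}

```text
time: 13.78
tool_pos: [0.5376, -0.0243, 0.0363]
ee_rot: [-3.141, 0.003, -0.07]
wrist_force: [0.7, -1.2, -2.8]
width: 0.0467
finger_force: 29.9
```

Emit:
{"method": "servo_tool", "body": {
  "plan": [
    [0, 0, 0, 0, 0, 0, 48],
    [0, 0, 0, 0, 0, 0, 51],
    [0, 0, 0, 0, 0, 0, 54],
    [0, 0, 0, 0, 0, 0, 54.5],
    [0, 0, 0, 0, 0, 0, 54.5],
    [0, 0, 0, 0, 0, 0, 54.5],
    [0, 0, -0.2, 0, 0, 0, 54.5],
    [0, 0, -0.4, 0, 0, 0, 54.5],
    [0, 0, -0.7, 0, 0, 0, 54.5],
    [0, 0, -0.8, 0, 0, 0, 54.5]
  ]
}}

```text
time: 14.62
tool_pos: [0.5409, -0.0249, 0.122]
ee_rot: [3.141, -0.007, -0.071]
wrist_force: [1.4, 0.1, -0.3]
width: 0.0549
finger_force: 18.3
```

```bash
python3 look.py d top,120,100,400,300
```

```text
14.6167 [ 0.54085323 -0.02492559  0.12195439] [ 3.14112611 -0.00727842 -0.07065953] 0.0548782777807574 18.333036303520203 [ 1.38695352  0.12488351 -0.2960034 ]
top 2.0
jaws/mouth/eye [[345.3, 127.4], [386.3, 131.0], [365.7, 130.2], [355.7, 207.1]]
piece1 [([362.0, 143.0, 32.0, 22.0], 0.77), ([166.0, 233.0, 28.0, 34.0], 0.75), ([207.0, 307.0, 30.0, 26.0], 0.59)]
[[0.74, -0.037, 0.018], [0.533, 0.385, 0.018], [0.375, 0.288, 0.018]]
jaw_left [([348.0, 138.0, 13.0, 37.0], 0.49)]
jaw_right [([383.0, 141.0, 18.0, 34.0], 0.47)]
tray []
```

View pics/d_top.png

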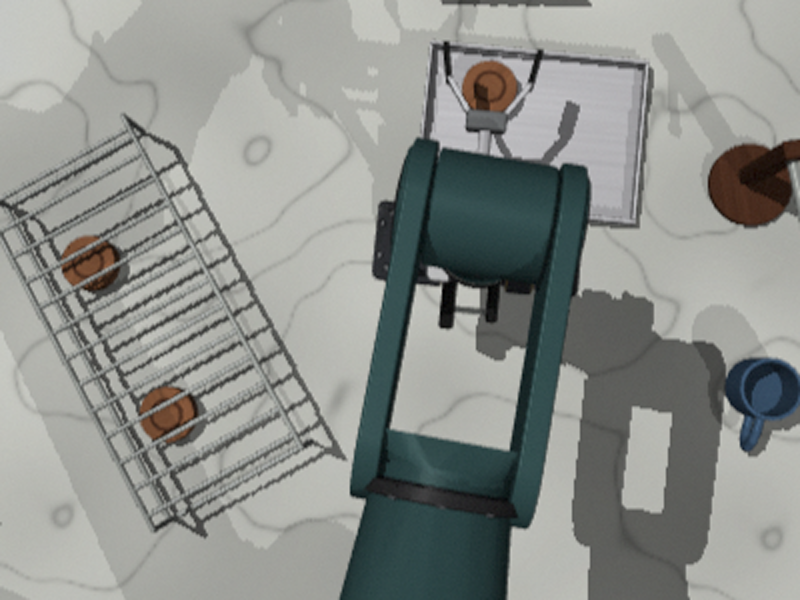

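The first piece lies in the tray at (490,88) in the crop. Two remain under the riser, at (91,263) and (168,414). Next I go for the near-left one.

Emit:
{"method": "servo_tool", "body": {
  "plan": [
    [0, 0, 0, 0, 0, -0.05, 54.5],
    [0, 0, 0, 0, 0, -0.12, 54.5],
    [0, 0, 0, 0, 0, -0.19, 54.5],
    [0, 0, 0, 0, 0, -0.26, 54.5],
    [0, 0, 0, 0, 0, -0.33, 54.5],
    [0, 0, 0, 0, 0, -0.4, 54.5],
    [0, 0, 0, 0, 0, -0.47, 54.5],
    [0, 0, 0, 0, 0, -0.54, 54.5],
    [0, 0, 0, 0, 0, -0.61, 54.5],
    [0, 0, 0, 0, 0, -0.61, 54.5]
  ]
}}

```text
time: 15.7
tool_pos: [0.5373, -0.0244, 0.1149]
ee_rot: [-3.138, 0.002, 0.889]
wrist_force: [-0.1, -0.1, -1.0]
width: 0.0546
finger_force: 18.3
```

Emit:
{"method": "servo_tool", "body": {
  "plan": [
    [0, 0, 0, 0, 0, -0.05, 54.5],
    [0, 0, 0, 0, 0, -0.12, 54.5],
    [0, 0, 0, 0, 0, -0.19, 54.5],
    [0, 0, 0, 0, 0, -0.26, 54.5],
    [0, 0, 0, 0, 0, -0.33, 54.5],
    [0, 0, 0, 0, 0, -0.4, 54.5],
    [0, 0, 0, 0, 0, -0.47, 54.5],
    [0, 0, 0, 0, 0, -0.54, 54.5],
    [0, 0, 0, 0, 0, -0.61, 54.5],
    [0, 0, 0, 0, 0, -0.61, 54.5]
  ]
}}

```text
time: 16.53
tool_pos: [0.5378, -0.0245, 0.1158]
ee_rot: [-3.139, -0.001, 1.845]
wrist_force: [0.2, 0.2, -1.4]
width: 0.0548
finger_force: 18.3
```

```bash
python3 look.py e top,120,100,400,300;python3 -c "
from h import *
go([.473,-.047,.118],1.85)"
```

```text
16.5333 [ 0.5377711  -0.02449789  0.11580986] [-3.13906799e+00 -1.13200652e-03  1.84482228e+00] 0.05479873756739595 18.32182914018631 [ 0.24705311  0.20407568 -1.37095307]
top 2.0
jaws/mouth/eye [[261.9, 276.4], [252.4, 236.4], [258.1, 256.1], [337.0, 238.3]]
piece1 [([205.0, 308.0, 31.0, 24.0], 0.84), ([163.0, 233.0, 30.0, 29.0], 0.67), ([365.0, 144.0, 29.0, 27.0], 0.6)]
[[0.374, 0.292, 0.018], [0.533, 0.392, 0.018], [0.739, -0.042, 0.018]]
jaw_left [([293.0, 257.0, 94.0, 52.0], 0.74), ([272.0, 272.0, 31.0, 22.0], 0.42)]
jaw_right []
tray [([390.0, 166.0, 118.0, 91.0], 0.81)]
shift [-0.04 -0.69 -0.01] turn [-0.    -0.    -0.004] calls 1.0
```

Emit:
{"method": "servo_tool", "body": {
  "plan": [
    [0, -0.2, 0, 0, 0, 0, 54.5],
    [0, -0.45, 0, 0, 0, 0, 54.5],
    [-0.04, -0.69, 0.1, 0, 0, 0, 54.5],
    [-0.04, -0.69, 0.35, 0, 0, 0, 54.5],
    [-0.04, -0.69, 0.6, 0, 0, 0, 54.5],
    [-0.04, -0.69, 0.8, 0, 0, 0, 54.5],
    [-0.04, -0.69, 0.87, 0, 0, 0, 54.5],
    [-0.04, -0.69, 0.87, 0, 0, 0, 54.5]
  ]
}}

```text
time: 17.45
tool_pos: [0.4715, -0.0468, 0.0284]
ee_rot: [-3.137, -0.002, 1.845]
wrist_force: [0.2, -0.5, -0.4]
width: 0.0549
finger_force: 18.4
```

```bash
python3 look.py f top,130,180,240,180;python3 -c "
from h import *
go([.4305,.0975,.0275],1.85)"
```

```text
17.45 [ 0.47150693 -0.04678063  0.02838119] [-3.13743809e+00 -2.35037027e-03  1.84463515e+00] 0.05492817181166133 18.35653692483902 [ 0.15952555 -0.48716072 -0.35531654]
top 3.3333333333333335
jaws/mouth/eye [[277.4, 307.8], [268.4, 270.4], [273.8, 288.8], [347.2, 273.1]]
piece1 [([364.0, 144.0, 32.0, 30.0], 0.83), ([164.0, 231.0, 24.0, 28.0], 0.62)]
[[0.738, -0.041, 0.018], [0.537, 0.391, 0.018]]
jaw_left []
jaw_right [([276.0, 272.0, 24.0, 6.0], 0.41)]
tray [([386.0, 163.0, 119.0, 92.0], 0.59)]
shift [ 1.515 -0.033  0.045] turn [ 0.002  0.001 -0.003] calls 2.0
```

View pics/f_top.png

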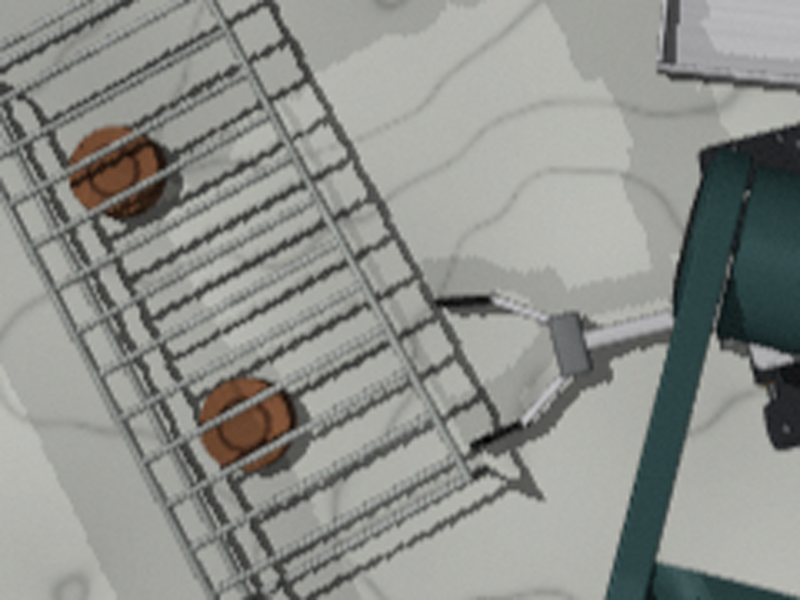

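Pads are at crop (465,301) and (497,435), so the mouth is about (481,368). The piece is at (246,424) and the left jaw clears the leg.

Emit:
{"method": "servo_tool", "body": {
  "plan": [
    [0.1, 0.02, 0.01, 0, 0, 0, 54.5],
    [0.22, 0.02, 0.01, 0, 0, 0, 54.5],
    [0.34, 0.02, 0.01, 0, 0, 0, 54.5],
    [0.46, 0.02, 0.01, 0, 0, 0, 54.5],
    [0.58, 0.02, 0.01, 0, 0, 0, 54.5],
    [0.7, 0.02, 0.01, 0, 0, 0, 54.5],
    [0.82, 0.02, 0.01, 0, 0, 0, 54.5],
    [0.82, 0.02, 0.01, 0, 0, 0, 54.5]
  ]
}}

```text
time: 18.37
tool_pos: [0.4519, 0.0347, 0.0293]
ee_rot: [-3.141, -0.001, 1.848]
wrist_force: [-0.7, 0.1, -2.1]
width: 0.0549
finger_force: 18.4
```

Emit:
{"method": "servo_tool", "body": {
  "plan": [
    [0.12, 0, 0, 0, 0, 0, 54.5],
    [0.25, 0, 0, 0, 0, 0, 54.5],
    [0.38, 0, 0, 0, 0, 0, 54.5],
    [0.5, 0, 0, 0, 0, 0, 54.5],
    [0.6, 0, 0, 0, 0, 0, 54.5],
    [0.7, 0, 0, 0, 0, 0, 54.5],
    [0.7, 0, 0, 0, 0, 0, 52],
    [0.7, 0, 0, 0, 0, 0, 49],
    [0.7, 0, 0, 0, 0, 0, 46],
    [0.7, 0, 0, 0, 0, 0, 43],
    [0.7, 0, 0, 0, 0, 0, 42],
    [0.7, 0, 0, 0, 0, 0, 42]
  ]
}}

```text
time: 19.37
tool_pos: [0.4341, 0.0993, 0.0295]
ee_rot: [3.141, 0.0, 1.845]
wrist_force: [-0.2, 0.6, -1.5]
width: 0.0467
finger_force: 29.9
```

Emit:
{"method": "servo_tool", "body": {
  "plan": [
    [0, 0, 0, 0, 0, 0, 42],
    [0, 0, 0, 0, 0, 0, 42],
    [0, 0, 0, 0, 0, 0, 42],
    [0, 0, 0, 0, 0, 0, 42]
  ]
}}

```text
time: 19.7
tool_pos: [0.434, 0.0996, 0.0295]
ee_rot: [3.141, 0.0, 1.846]
wrist_force: [-0.2, -0.3, -0.6]
width: 0.047
finger_force: 29.9
```

```bash
python3 look.py g top,130,180,240,180
```

```text
19.7 [0.43404942 0.09958111 0.02952917] [3.14137712e+00 2.53914840e-05 1.84556550e+00] 0.046954367113978046 29.94548499584198 [-0.24710352 -0.27058644 -0.57514894]
top 3.3333333333333335
jaws/mouth/eye [[208.4, 324.1], [199.9, 286.7], [205.0, 305.1], [276.2, 289.9]]
piece1 [([164.0, 232.0, 28.0, 33.0], 0.71), ([204.0, 304.0, 33.0, 25.0], 0.71), ([364.0, 144.0, 31.0, 25.0], 0.65)]
[[0.534, 0.391, 0.018], [0.381, 0.296, 0.018], [0.738, -0.04, 0.018]]
jaw_left []
jaw_right []
tray [([385.0, 165.0, 120.0, 88.0], 0.8)]
```

Emit:
{"method": "servo_tool", "body": {
  "plan": [
    [0, 0, -0.01, 0, 0, 0, 42],
    [-0.1, 0, -0.02, 0, 0, 0, 42],
    [-0.25, 0, -0.02, 0, 0, 0, 42],
    [-0.4, 0, -0.02, 0, 0, 0, 42],
    [-0.55, 0, -0.02, 0, 0, 0, 42],
    [-0.7, 0, -0.02, 0, 0, 0, 42],
    [-0.85, 0, -0.02, 0, 0, 0, 42],
    [-1, 0, -0.02, 0, 0, 0, 42],
    [-1, 0, -0.02, 0, 0, 0, 42]
  ]
}}

```text
time: 20.7
tool_pos: [0.462, 0.0006, 0.0317]
ee_rot: [3.141, 0.002, 1.843]
wrist_force: [0.2, -0.4, -2.0]
width: 0.0464
finger_force: 29.9
```

Emit:
{"method": "servo_tool", "body": {
  "plan": [
    [-0.15, 0, 0, 0, 0, 0, 42],
    [-0.3, 0, 0, 0, 0, 0, 42],
    [-0.45, 0, 0, 0, 0, 0, 42],
    [-0.6, 0, -0.1, 0, 0, 0, 42],
    [-0.75, 0, -0.25, 0, 0, 0, 42],
    [-0.8, 0, -0.45, 0, 0, 0, 42],
    [-0.8, 0, -0.65, 0, 0, 0, 42],
    [-0.8, 0, -0.8, 0, 0, 0, 42],
    [-0.8, 0, -0.8, 0, 0, 0, 42]
  ]
}}

```text
time: 21.45
tool_pos: [0.4851, -0.0743, 0.1153]
ee_rot: [3.135, 0.004, 1.845]
wrist_force: [0.8, -0.7, -1.5]
width: 0.0469
finger_force: 29.9
```

Emit:
{"method": "servo_tool", "body": {
  "plan": [
    [0, 0, 0, 0, 0, 0.04, 42],
    [0, 0, 0, 0, 0, 0.1, 42],
    [0, 0, 0, 0, 0, 0.16, 42],
    [0, 0, 0, 0, 0, 0.22, 42],
    [0, 0, 0, 0, 0, 0.28, 42],
    [0, 0, 0, 0, 0, 0.34, 42],
    [0, 0, 0, 0, 0, 0.4, 42],
    [0, 0, 0, 0, 0, 0.46, 42],
    [0, 0, 0, 0, 0, 0.52, 42],
    [0, 0, 0, 0, 0, 0.57, 42],
    [0, 0, 0, 0, 0, 0.61, 42],
    [0, 0, 0, 0, 0, 0.61, 42]
  ]
}}

```text
time: 22.45
tool_pos: [0.4819, -0.0732, 0.11]
ee_rot: [-3.139, 0.001, 0.887]
wrist_force: [0.0, -0.2, -1.5]
width: 0.0467
finger_force: 29.9
```

Emit:
{"method": "servo_tool", "body": {
  "plan": [
    [0, 0, 0, 0, 0, 0.04, 42],
    [0, 0, 0, 0, 0, 0.1, 42],
    [0, 0, 0, 0, 0, 0.16, 42],
    [0, 0, 0, 0, 0, 0.22, 42],
    [0, 0, 0, 0, 0, 0.28, 42],
    [0, 0, 0, 0, 0, 0.34, 42],
    [0, 0, 0, 0, 0, 0.4, 42],
    [0, 0, 0, 0, 0, 0.46, 42],
    [0, 0, 0, 0, 0, 0.52, 42],
    [0, 0, 0, 0, 0, 0.57, 42],
    [0, 0, 0, 0, 0, 0.61, 42],
    [0, 0, 0, 0, 0, 0.61, 42]
  ]
}}

```text
time: 23.45
tool_pos: [0.4821, -0.0732, 0.1104]
ee_rot: [-3.141, 0.002, -0.07]
wrist_force: [0.0, -0.2, -2.1]
width: 0.0467
finger_force: 29.9
```

```bash
python3 look.py h top,190,100,320,240; python3 -c "
from h import *
go([.531,-.135,.107],-.07)"
```

```text
23.45 [ 0.48212897 -0.07322042  0.11043507] [-3.14089415e+00  1.92847915e-03 -6.98658857e-02] 0.04668488302605089 29.946736693382263 [ 0.04168234 -0.19887425 -2.10901277]
top 2.5
jaws/mouth/eye [[368.1, 158.9], [408.8, 162.5], [388.4, 161.7], [379.7, 239.0]]
piece1 [([364.0, 143.0, 30.0, 32.0], 0.86), ([165.0, 230.0, 24.0, 34.0], 0.82), ([392.0, 163.0, 35.0, 30.0], 0.58)]
[[0.741, -0.041, 0.018], [0.539, 0.388, 0.018], [0.698, -0.103, 0.018]]
jaw_left []
jaw_right []
tray [([388.0, 164.0, 121.0, 90.0], 0.58)]
shift [0.525 0.581 0.041] turn [-0.     0.     0.001] calls 1.0
```

Emit:
{"method": "servo_tool", "body": {
  "plan": [
    [0.13, 0.14, 0, 0, 0, 0, 42],
    [0.26, 0.28, 0, 0, 0, 0, 42],
    [0.39, 0.42, 0, 0, 0, 0, 42],
    [0.52, 0.56, 0, 0, 0, 0, 42],
    [0.52, 0.56, 0.15, 0, 0, 0, 42],
    [0.52, 0.56, 0.35, 0, 0, 0, 42],
    [0.52, 0.56, 0.55, 0, 0, 0, 42],
    [0.52, 0.56, 0.7, 0, 0, 0, 42],
    [0.52, 0.56, 0.74, 0, 0, 0, 42],
    [0.52, 0.56, 0.74, 0, 0, 0, 45]
  ]
}}

```text
time: 24.53
tool_pos: [0.5296, -0.1327, 0.0359]
ee_rot: [-3.14, 0.003, -0.07]
wrist_force: [-0.5, -0.2, -1.5]
width: 0.0469
finger_force: 29.9
```

Emit:
{"method": "servo_tool", "body": {
  "plan": [
    [0, 0, 0, 0, 0, 0, 48],
    [0, 0, 0, 0, 0, 0, 51],
    [0, 0, 0, 0, 0, 0, 54],
    [0, 0, 0, 0, 0, 0, 54.5],
    [0, 0, 0, 0, 0, 0, 54.5],
    [0, 0, 0, 0, 0, 0, 54.5],
    [0, 0, -0.2, 0, 0, 0, 54.5],
    [0, 0, -0.4, 0, 0, 0, 54.5],
    [0, 0, -0.7, 0, 0, 0, 54.5],
    [0, 0, -0.8, 0, 0, 0, 54.5]
  ]
}}

```text
time: 25.37
tool_pos: [0.5329, -0.1339, 0.122]
ee_rot: [3.14, -0.007, -0.071]
wrist_force: [1.1, -0.9, -0.0]
width: 0.0549
finger_force: 18.3
```

Emit:
{"method": "servo_tool", "body": {
  "plan": [
    [0, -0.3, 0, 0, 0, -0.05, 54.5],
    [0, -0.6, 0, 0, 0, -0.12, 54.5],
    [0, -0.8, 0, 0, 0, -0.19, 54.5],
    [0, -1, 0, 0, 0, -0.26, 54.5],
    [0, -1, 0, 0, 0, -0.33, 54.5],
    [0, -1, 0, 0, 0, -0.4, 54.5],
    [0, -1, 0, 0, 0, -0.47, 54.5],
    [0, -1, 0, 0, 0, -0.54, 54.5],
    [0, -1, 0, 0, 0, -0.61, 54.5],
    [0, -1, 0, 0, 0, -0.61, 54.5]
  ]
}}

```text
time: 26.2
tool_pos: [0.5376, -0.0333, 0.1169]
ee_rot: [-3.141, 0.0, 0.889]
wrist_force: [-0.2, 0.5, -0.8]
width: 0.055
finger_force: 18.3
```

Emit:
{"method": "servo_tool", "body": {
  "plan": [
    [0, 0, 0, 0, 0, -0.05, 54.5],
    [0, 0, 0, 0, 0, -0.12, 54.5],
    [0, 0, 0, 0, 0, -0.19, 54.5],
    [0, 0, 0, 0, 0, -0.26, 54.5],
    [0, 0, 0, 0, 0, -0.33, 54.5],
    [0, 0, 0, 0, 0, -0.4, 54.5],
    [0, 0, 0, 0, 0, -0.47, 54.5],
    [0, 0, 0, 0, 0, -0.54, 54.5],
    [0, 0, 0, 0, 0, -0.61, 54.5],
    [0, 0, 0, 0, 0, -0.61, 54.5]
  ]
}}

```text
time: 27.03
tool_pos: [0.5377, -0.0334, 0.1171]
ee_rot: [-3.141, -0.0, 1.845]
wrist_force: [0.9, -0.0, -0.7]
width: 0.0552
finger_force: 18.3
```

```bash
python3 look.py i top,120,100,400,300 side,200,180,280,210; python3 -c "
from h import *
go([.587+.045,.197-.175,.118],1.83)"
```

```text
27.0333 [ 0.53774382 -0.0334134   0.11712368] [-3.14149488e+00 -2.95103761e-05  1.84480529e+00] 0.0551661502226053 18.321990966796875 [ 8.56667893e-01 -1.11088520e-04 -6.66500311e-01]
top 2.0
jaws/mouth/eye [[266.3, 276.6], [256.8, 236.5], [262.5, 256.2], [341.6, 238.4]]
piece1 [([364.0, 144.0, 29.0, 27.0], 0.84), ([165.0, 231.0, 22.0, 36.0], 0.81), ([417.0, 148.0, 32.0, 25.0], 0.55)]
[[0.74, -0.042, 0.018], [0.538, 0.388, 0.018], [0.733, -0.156, 0.018]]
jaw_left []
jaw_right [([268.0, 239.0, 36.0, 8.0], 0.44)]
tray [([388.0, 166.0, 120.0, 91.0], 0.69)]
side 2.857142857142857
jaws/mouth/eye [[266.4, 232.8], [284.0, 218.6], [276.0, 225.8], [328.2, 234.1]]
piece1 [([242.0, 219.0, 17.0, 12.0], 0.67), ([395.0, 252.0, 21.0, 15.0], 0.64)]
jaw_left [([273.0, 237.0, 27.0, 13.0], 0.45)]
jaw_right [([289.0, 222.0, 18.0, 14.0], 0.47)]
tray [([401.0, 269.0, 102.0, 71.0], 0.88)]
shift [ 0.278  1.056 -0.005] turn [ 0.   -0.    0.01] calls 2.0
```

Emit:
{"method": "servo_tool", "body": {
  "plan": [
    [0.25, 0.07, 0, 0, 0, 0.06, 54.5],
    [0.51, 0.14, 0, 0, 0, 0.12, 54.5],
    [0.51, 0.14, 0, 0, 0, 0.17, 54.5],
    [0.51, 0.14, 0.2, 0, 0, 0.17, 54.5],
    [0.51, 0.14, 0.4, 0, 0, 0.17, 54.5],
    [0.51, 0.14, 0.6, 0, 0, 0.17, 54.5],
    [0.51, 0.14, 0.8, 0, 0, 0.17, 54.5],
    [0.51, 0.14, 0.88, 0, 0, 0.17, 54.5],
    [0.51, 0.14, 0.88, 0, 0, 0.17, 54.5]
  ]
}}

```text
time: 28.28
tool_pos: [0.5395, 0.0208, 0.037]
ee_rot: [3.137, -0.002, 1.579]
wrist_force: [-9.3, 3.4, 29.1]
width: 0.0559
finger_force: 30.2
```

```bash
python3 look.py j top,130,180,240,180 side,180,190,200,150;python3 -c "
from h import *
go([.539,.183,.028],1.575)"
```

```text
28.2833 [0.53952944 0.02081326 0.03699515] [ 3.13699484e+00 -2.26064390e-03  1.57857393e+00] 0.05593951181104934 30.189505159214605 [-9.29141784  3.39971772 29.09506327]
top 3.3333333333333335
jaws/mouth/eye [[238.9, 251.2], [240.1, 213.1], [240.4, 232.1], [314.1, 235.1]]
piece1 [([365.0, 143.0, 32.0, 27.0], 0.95), ([166.0, 231.0, 27.0, 32.0], 0.88), ([416.0, 148.0, 33.0, 29.0], 0.72)]
[[0.741, -0.042, 0.018], [0.536, 0.386, 0.018], [0.733, -0.153, 0.018]]
jaw_left [([248.0, 246.0, 36.0, 19.0], 0.57)]
jaw_right [([249.0, 215.0, 38.0, 16.0], 0.49)]
tray []
side 4.0
jaws/mouth/eye [[265.8, 239.7], [287.9, 228.7], [277.5, 234.4], [315.5, 249.6]]
piece1 [([393.0, 249.0, 23.0, 16.0], 0.6), ([242.0, 216.0, 14.0, 10.0], 0.59)]
jaw_left [([272.0, 226.0, 25.0, 13.0], 0.63)]
jaw_right [([291.0, 216.0, 9.0, 18.0], 0.41)]
tray []
shift [1.622 0.007 0.094] turn [ 0.003 -0.001  0.002] calls 2.0
```

Emit:
{"method": "servo_tool", "body": {
  "plan": [
    [0, 0, -0.2, 0, 0, 0, 54.5],
    [0, 0, -0.4, 0, 0, 0, 54.5],
    [0, 0, -0.6, 0, 0, 0, 54.5],
    [0, 0, -0.8, 0, 0, 0, 54.5],
    [0, 0, -0.8, 0, 0, 0, 54.5]
  ]
}}

```text
time: 29.2
tool_pos: [0.5404, 0.0194, 0.1146]
ee_rot: [3.132, 0.001, 1.578]
wrist_force: [1.0, 0.3, -0.6]
width: 0.0551
finger_force: 19.6
```

```bash
python3 look.py k top,120,100,400,300 side,200,180,280,210; python3 - <<'E'
import cv2
a=cv2.imread("pics/k_top.png");b=cv2.imread("pics/k_side.png");c=cv2.imread("pics/j_side.png")
d=cv2.vconcat([cv2.resize(b,(400,300)),cv2.resize(c,(400,300))])
cv2.imwrite("pics/k.png",cv2.hconcat([cv2.resize(a[:,240:773],(400,450)).copy() if 0 else cv2.resize(a[:,267:800],(400,600) if 0 else (400,450)),cv2.resize(d,(400,450)) if 0 else d[:450]]) if 0 else cv2.vconcat([cv2.hconcat([cv2.resize(a,(400,300)),cv2.resize(b,(400,300))]),cv2.hconcat([cv2.resize(cv2.imread("pics/j_top.png"),(400,300)),cv2.resize(c,(400,300))])]))
E
```

```text
29.2 [0.54043442 0.01937315 0.11455464] [3.13207386e+00 5.84990943e-04 1.57831110e+00] 0.055105518706648024 19.63676727420534 [ 0.95800564  0.31528482 -0.56665718]
top 2.0
jaws/mouth/eye [[232.4, 249.3], [233.7, 208.5], [234.0, 228.9], [312.9, 231.9]]
piece1 [([416.0, 147.0, 29.0, 27.0], 0.9), ([366.0, 143.0, 32.0, 29.0], 0.68), ([242.0, 243.0, 38.0, 15.0], 0.64), ([165.0, 231.0, 25.0, 28.0], 0.57)]
[[0.735, -0.153, 0.018], [0.742, -0.044, 0.018], [0.516, 0.218, 0.018], [0.538, 0.388, 0.018]]
jaw_left []
jaw_right [([243.0, 208.0, 40.0, 21.0], 0.72)]
tray [([388.0, 165.0, 115.0, 91.0], 0.84)]
side 2.857142857142857
jaws/mouth/eye [[264.0, 218.6], [286.8, 208.2], [276.1, 213.6], [315.1, 227.4]]
piece1 [([425.0, 269.0, 28.0, 19.0], 0.87), ([241.0, 218.0, 20.0, 14.0], 0.77), ([393.0, 251.0, 27.0, 21.0], 0.71)]
jaw_left []
jaw_right [([290.0, 196.0, 12.0, 18.0], 0.42)]
tray [([397.0, 268.0, 113.0, 70.0], 0.68)]
```

View pics/k.png

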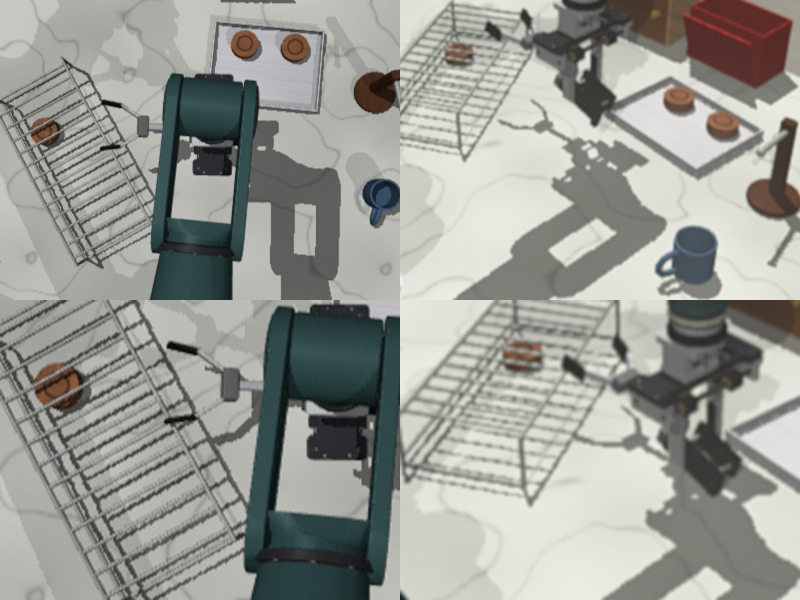

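The left jaw came down on the riser's front top wire and tilted the reacher nose-up, though nothing was knocked over. I'll lay the reacher on clear marble and grip it again level.

Emit:
{"method": "servo_tool", "body": {
  "plan": [
    [-0.3, -0.15, 0, 0, 0, 0, 54.5],
    [-0.6, -0.3, 0, 0, 0, 0, 54.5],
    [-0.8, -0.4, 0, 0, 0, 0, 54.5],
    [-0.8, -0.4, 0.3, 0, 0, 0, 54.5],
    [-0.8, -0.4, 0.55, 0, 0, 0, 54.5],
    [-0.8, -0.4, 0.72, 0, 0, 0, 54.5],
    [-0.8, -0.4, 0.8, 0, 0, 0, 54.5],
    [-0.8, -0.4, 0.8, 0, 0, 0, 57],
    [-0.8, -0.4, 0.85, 0, 0, 0, 60],
    [-0.8, -0.4, 0.9, 0, 0, 0, 64],
    [-0.8, -0.4, 0.9, 0, 0, 0, 66],
    [-0.8, -0.4, 0.9, 0, 0, 0, 66]
  ]
}}

```text
time: 30.7
tool_pos: [0.4987, -0.0609, 0.02]
ee_rot: [3.14, 0.0, 1.579]
wrist_force: [0.1, -0.3, -0.2]
width: 0.0661
finger_force: 0.0
```

Emit:
{"method": "servo_tool", "body": {
  "plan": [
    [0, 0, 0, 0, 0, 0, 66],
    [0, 0, 0, 0, 0, 0, 66],
    [0, 0, 0, 0, 0, 0, 66],
    [0, 0, 0, 0, 0, 0, 66]
  ]
}}

```text
time: 31.03
tool_pos: [0.4983, -0.0608, 0.0197]
ee_rot: [3.141, 0.0, 1.579]
wrist_force: [0.3, 0.8, 1.4]
width: 0.0658
finger_force: 0.0
```

```bash
python3 look.py l top,120,100,400,300 side,200,180,280,210
```

```text
31.0333 [ 0.49827133 -0.06082029  0.019739  ] [3.14099295e+00 6.89134632e-05 1.57874456e+00] 0.06584701657131922 0.0 [0.33678925 0.80662665 1.35915947]
top 2.0
jaws/mouth/eye [[277.1, 271.7], [278.2, 234.0], [278.6, 252.8], [352.6, 256.3]]
piece1 [([363.0, 143.0, 28.0, 28.0], 0.94), ([166.0, 230.0, 28.0, 34.0], 0.82), ([416.0, 147.0, 35.0, 28.0], 0.56)]
[[0.741, -0.039, 0.018], [0.539, 0.385, 0.018], [0.734, -0.153, 0.018]]
jaw_left []
jaw_right []
tray [([387.0, 166.0, 121.0, 89.0], 0.82)]
side 2.857142857142857
jaws/mouth/eye [[273.5, 263.5], [296.3, 251.5], [285.6, 257.7], [326.0, 275.2]]
piece1 [([394.0, 251.0, 24.0, 15.0], 0.61), ([426.0, 268.0, 24.0, 21.0], 0.56), ([242.0, 218.0, 22.0, 12.0], 0.49)]
jaw_left [([281.0, 266.0, 24.0, 12.0], 0.61)]
jaw_right [([299.0, 251.0, 10.0, 15.0], 0.53)]
tray [([397.0, 269.0, 113.0, 74.0], 0.86), ([427.0, 268.0, 24.0, 19.0], 0.71)]
```

Emit:
{"method": "servo_tool", "body": {
  "plan": [
    [0, 0, -0.05, 0, 0, 0, 64],
    [0, 0, -0.05, 0, 0, 0, 60],
    [0, 0, -0.05, 0, 0, 0, 57],
    [0, 0, -0.05, 0, 0, 0, 55],
    [0, 0, -0.05, 0, 0, 0, 54],
    [0, 0, -0.05, 0, 0, 0, 54],
    [0, 0, -0.05, 0, 0, 0, 54]
  ]
}}

```text
time: 32.12
tool_pos: [0.497, -0.061, 0.025]
ee_rot: [-3.139, 0.0, 1.578]
wrist_force: [-4.3, -0.9, 6.6]
width: 0.0546
finger_force: 21.3
```

Emit:
{"method": "servo_tool", "body": {
  "plan": [
    [0, 0, -0.03, 0, 0, 0, 54],
    [0, 0, -0.03, 0, 0, 0, 54],
    [0, 0, -0.03, 0, 0, 0, 54]
  ]
}}

```text
time: 32.37
tool_pos: [0.4983, -0.0608, 0.0274]
ee_rot: [3.141, -0.0, 1.579]
wrist_force: [-0.3, 0.5, -1.7]
width: 0.0544
finger_force: 18.6
```

```bash
cat > jaws.py <<'E'
from h import *
import sys
# dark rubber pads in the top view near the predicted mouth
C=cam("top"); im=robot.snapshot("top"); o=robot.get_obs(); print(o["tool_pos"],o["ee_rot"],o["width"])
g=cv2.cvtColor(im,cv2.COLOR_RGB2GRAY)
for s in (1,-1):
    u,v=w2p(C,reach_pts(.02,.025,0,[[.222,s*.041,.02]]))[0]; n=16; a,b=int(u)-n,int(v)-n
    m=(g[b:b+2*n,a:a+2*n]<55).astype(np.uint8); k,l,st,ce=cv2.connectedComponentsWithStats(m)
    for i in range(1,k):
        if st[i,4]>12: print("L" if s>0 else "R","pred",np.round([u,v],1),"blob",np.round(ce[i]+[a,b],1),st[i,2:].tolist(),np.round(p2w(C,[ce[i]+[a,b]],.02),3).tolist())
E
python3 jaws.py
```

```text
[ 0.49812796 -0.0607219   0.02725179] [ 3.14139102e+00 -1.58194144e-04  1.57874464e+00] 0.05472352219418627
L pred [276.4 271.6] blob [275.  271.7] [16, 4, 34] [[0.455, 0.144, 0.02]]
R pred [277.4 233.5] blob [276.9 231.7] [16, 6, 43] [[0.542, 0.143, 0.02]]
```

Emit:
{"method": "servo_tool", "body": {
  "plan": [
    [0, 0.2, 0, 0, 0, 0, 54.5],
    [0, 0.41, 0, 0, 0, 0, 54.5],
    [0.1, 0.41, 0, 0, 0, 0, 54.5],
    [0.25, 0.41, 0, 0, 0, 0, 54.5],
    [0.4, 0.41, 0, 0, 0, 0, 54.5],
    [0.55, 0.41, 0, 0, 0, 0, 54.5],
    [0.7, 0.41, 0, 0, 0, 0, 54.5],
    [0.8, 0.41, 0, 0, 0, 0, 54.5],
    [0.8, 0.41, 0, 0, 0, 0, 54.5]
  ]
}}

```text
time: 33.17
tool_pos: [0.5378, 0.0215, 0.0271]
ee_rot: [-3.141, -0.001, 1.581]
wrist_force: [-1.2, 0.5, -1.1]
width: 0.0552
finger_force: 18.4
```

```bash
python3 jaws.py; python3 look.py m top,120,100,400,300; python3 -c "
from h import *
o=robot.get_obs();print(o['wrist_force'])
im=robot.snapshot('top'); hsv=cv2.cvtColor(im,cv2.COLOR_RGB2HSV)[210:255,145:190]
m=((hsv[...,0]<14)&(hsv[...,1]>100)&(hsv[...,2]>60)); v,u=np.nonzero(m); print(m.sum(),u.min()+145,u.max()+145,v.min()+210,v.max()+210,u.mean()+145,v.mean()+210)
C=cam('top'); print(p2w(C,[((u.min()+u.max())/2+145,(v.min()+v.max())/2+210)],.015))"
```

```text
[0.53804162 0.02032513 0.0272198 ] [-3.14107611e+00  1.72618772e-04  1.58071256e+00] 0.054750524905640786
L pred [239.6 252.2] blob [240.4 253. ] [14, 5, 35] [[0.494, 0.22, 0.02]]
R pred [240.8 214.4] blob [239.5 212.6] [15, 6, 42] [[0.581, 0.226, 0.02]]
33.2167 [0.53804162 0.02032513 0.0272198 ] [-3.14107611e+00  1.72618772e-04  1.58071256e+00] 0.054750524905640786 18.367197811603546 [ 0.80434015 -0.21346457 -1.19924941]
top 2.0
jaws/mouth/eye [[240.3, 252.2], [241.6, 214.5], [241.9, 233.3], [314.8, 236.1]]
piece1 [([164.0, 231.0, 27.0, 30.0], 0.8), ([415.0, 150.0, 32.0, 26.0], 0.65)]
[[0.537, 0.389, 0.018], [0.727, -0.152, 0.018]]
jaw_left []
jaw_right [([248.0, 215.0, 29.0, 17.0], 0.46)]
tray [([387.0, 166.0, 117.0, 91.0], 0.85)]
[-0.99824187 -0.33745507 -2.1957807 ]
346 151 177 218 244 163.57803468208093 230.5635838150289
[[0.53732544 0.39100319 0.015     ]]
```

Emit:
{"method": "servo_tool", "body": {
  "plan": [
    [0.1, 0.01, 0, 0, 0, 0, 54.5],
    [0.22, 0.01, 0, 0, 0, 0, 54.5],
    [0.34, 0.01, 0, 0, 0, 0, 54.5],
    [0.46, 0.01, 0, 0, 0, 0, 54.5],
    [0.58, 0.01, 0, 0, 0, 0, 54.5],
    [0.7, 0.01, 0, 0, 0, 0, 54.5],
    [0.82, 0.01, 0, 0, 0, 0, 54.5],
    [0.9, 0.01, 0, 0, 0, 0, 54.5],
    [0.9, 0.01, 0, 0, 0, 0, 54.5]
  ]
}}

```text
time: 34.27
tool_pos: [0.5386, 0.1116, 0.0275]
ee_rot: [3.142, -0.001, 1.581]
wrist_force: [0.3, -0.1, -1.0]
width: 0.0546
finger_force: 18.4
```

Emit:
{"method": "servo_tool", "body": {
  "plan": [
    [0.12, 0, 0, 0, 0, 0, 54.5],
    [0.25, 0, 0, 0, 0, 0, 54.5],
    [0.38, 0, 0, 0, 0, 0, 54.5],
    [0.5, 0, 0, 0, 0, 0, 54.5],
    [0.6, 0, 0, 0, 0, 0, 54.5],
    [0.7, 0, 0, 0, 0, 0, 54.5],
    [0.7, 0, 0, 0, 0, 0, 52],
    [0.7, 0, 0, 0, 0, 0, 49],
    [0.7, 0, 0, 0, 0, 0, 46],
    [0.7, 0, 0, 0, 0, 0, 43],
    [0.7, 0, 0, 0, 0, 0, 42],
    [0.7, 0, 0, 0, 0, 0, 42]
  ]
}}

```text
time: 35.27
tool_pos: [0.5382, 0.1791, 0.0275]
ee_rot: [-3.142, 0.0, 1.578]
wrist_force: [0.0, -0.5, 0.1]
width: 0.0471
finger_force: 29.9
```

Emit:
{"method": "servo_tool", "body": {
  "plan": [
    [0, 0, 0, 0, 0, 0, 42],
    [0, 0, 0, 0, 0, 0, 42],
    [0, 0, 0, 0, 0, 0, 42],
    [0, 0, 0, 0, 0, 0, 42]
  ]
}}

```text
time: 35.6
tool_pos: [0.5382, 0.1794, 0.0275]
ee_rot: [3.142, 0.0, 1.578]
wrist_force: [-0.6, -0.7, -1.2]
width: 0.0466
finger_force: 29.9
```

```bash
python3 look.py n top,130,180,240,180
```

```text
35.6 [0.53819119 0.17938779 0.02748539] [3.14152191e+00 5.43578357e-05 1.57848673e+00] 0.046578348733801886 29.917689263820648 [-0.62968435 -0.71686504 -1.18098584]
top 3.3333333333333335
jaws/mouth/eye [[167.1, 250.1], [168.8, 212.6], [168.9, 231.3], [239.1, 234.1]]
piece1 [([364.0, 143.0, 29.0, 26.0], 0.9), ([165.0, 229.0, 26.0, 31.0], 0.71), ([416.0, 148.0, 29.0, 26.0], 0.68), ([277.0, 225.0, 15.0, 9.0], 0.65)]
[[0.741, -0.042, 0.018], [0.542, 0.388, 0.018], [0.732, -0.154, 0.018], [0.556, 0.144, 0.018]]
jaw_left [([173.0, 239.0, 23.0, 8.0], 0.5)]
jaw_right []
tray []
```

Emit:
{"method": "servo_tool", "body": {
  "plan": [
    [0, 0, -0.02, 0, 0, 0, 42],
    [-0.1, 0, -0.02, 0, 0, 0, 42],
    [-0.25, 0, -0.02, 0, 0, 0, 42],
    [-0.4, 0, -0.02, 0, 0, 0, 42],
    [-0.55, 0, -0.02, 0, 0, 0, 42],
    [-0.7, 0, -0.02, 0, 0, 0, 42],
    [-0.85, 0, -0.02, 0, 0, 0, 42],
    [-1, 0, -0.02, 0, 0, 0, 42],
    [-1, 0, -0.02, 0, 0, 0, 42]
  ]
}}

```text
time: 36.6
tool_pos: [0.539, 0.0766, 0.0295]
ee_rot: [3.142, 0.002, 1.576]
wrist_force: [0.5, 0.4, -0.9]
width: 0.0467
finger_force: 29.9
```

Emit:
{"method": "servo_tool", "body": {
  "plan": [
    [-0.1, 0, 0, 0, 0, 0, 42],
    [-0.25, 0, 0, 0, 0, 0, 42],
    [-0.4, 0, 0, 0, 0, 0, 42],
    [-0.55, 0, 0, 0, 0, 0, 42],
    [-0.7, 0, 0, 0, 0, 0, 42],
    [-0.85, 0, 0, 0, 0, 0, 42],
    [-1, 0, 0, 0, 0, 0, 42],
    [-1, -0.15, 0, 0, 0, 0, 42],
    [-1, -0.3, 0, 0, 0, 0, 42],
    [-1, -0.4, 0, 0, 0, 0, 42]
  ]
}}

```text
time: 37.43
tool_pos: [0.4986, -0.021, 0.0292]
ee_rot: [-3.141, -0.0, 1.579]
wrist_force: [0.5, -0.3, -1.5]
width: 0.0466
finger_force: 29.9
```

Emit:
{"method": "servo_tool", "body": {
  "plan": [
    [-0.1, 0, -0.1, 0, 0, 0, 42],
    [-0.2, 0, -0.25, 0, 0, 0, 42],
    [-0.3, 0, -0.45, 0, 0, 0, 42],
    [-0.4, 0, -0.65, 0, 0, 0, 42],
    [-0.4, 0, -0.8, 0, 0, 0, 42],
    [-0.4, 0, -0.8, 0, 0, 0, 42]
  ]
}}

```text
time: 37.93
tool_pos: [0.5035, -0.0624, 0.1147]
ee_rot: [3.132, 0.002, 1.578]
wrist_force: [-0.7, -0.1, -1.4]
width: 0.0464
finger_force: 29.9
```

Emit:
{"method": "servo_tool", "body": {
  "plan": [
    [0, 0, 0, 0, 0, 0.03, 42],
    [0, 0, 0, 0, 0, 0.08, 42],
    [0, 0, 0, 0, 0, 0.13, 42],
    [0, 0, 0, 0, 0, 0.18, 42],
    [0, 0, 0, 0, 0, 0.23, 42],
    [0, 0, 0, 0, 0, 0.28, 42],
    [0, 0, 0, 0, 0, 0.33, 42],
    [0, 0, 0, 0, 0, 0.38, 42],
    [0, 0, 0, 0, 0, 0.43, 42],
    [0, 0, 0, 0, 0, 0.48, 42],
    [0, 0, 0, 0, 0, 0.52, 42],
    [0, 0, 0, 0, 0, 0.52, 42]
  ]
}}

```text
time: 38.93
tool_pos: [0.5, -0.0607, 0.1088]
ee_rot: [-3.141, 0.0, 0.762]
wrist_force: [-0.1, 0.4, -2.2]
width: 0.0469
finger_force: 29.9
```

Emit:
{"method": "servo_tool", "body": {
  "plan": [
    [0, 0, 0, 0, 0, 0.03, 42],
    [0, 0, 0, 0, 0, 0.08, 42],
    [0, 0, 0, 0, 0, 0.13, 42],
    [0, 0, 0, 0, 0, 0.18, 42],
    [0, 0, 0, 0, 0, 0.23, 42],
    [0, 0, 0, 0, 0, 0.28, 42],
    [0, 0, 0, 0, 0, 0.33, 42],
    [0, 0, 0, 0, 0, 0.38, 42],
    [0, 0, 0, 0, 0, 0.43, 42],
    [0, 0, 0, 0, 0, 0.48, 42],
    [0, 0, 0, 0, 0, 0.53, 42],
    [0, 0, 0, 0, 0, 0.53, 42]
  ]
}}

```text
time: 39.93
tool_pos: [0.4999, -0.0606, 0.109]
ee_rot: [-3.141, 0.001, -0.07]
wrist_force: [0.1, -0.0, -1.8]
width: 0.0467
finger_force: 29.9
```

```bash
python3 look.py o top,190,100,320,240; python3 -c "
from h import *
go([.446,-.073,.107],-.07)"
```

```text
39.9333 [ 0.49988105 -0.06063765  0.10895907] [-3.14119276e+00  8.96638467e-04 -6.98827777e-02] 0.04666215591270062 29.94659721851349 [ 0.11220665 -0.03544971 -1.81026794]
top 2.5
jaws/mouth/eye [[362.0, 150.3], [402.5, 153.8], [382.1, 153.0], [373.3, 229.8]]
piece1 [([387.0, 152.0, 25.0, 34.0], 0.86), ([364.0, 143.0, 30.0, 26.0], 0.69), ([192.0, 260.0, 166.0, 208.0], 0.64)]
[[0.721, -0.09, 0.018], [0.741, -0.04, 0.018], [0.475, 0.326, 0.018]]
jaw_left []
jaw_right [([401.0, 160.0, 16.0, 36.0], 0.67)]
tray [([386.0, 167.0, 119.0, 92.0], 0.84)]
shift [-0.53   0.16   0.023] turn [-0.     0.     0.001] calls 1.0
```

Emit:
{"method": "servo_tool", "body": {
  "plan": [
    [-0.13, 0.04, 0, 0, 0, 0, 42],
    [-0.26, 0.08, 0, 0, 0, 0, 42],
    [-0.4, 0.12, 0, 0, 0, 0, 42],
    [-0.53, 0.15, 0, 0, 0, 0, 42],
    [-0.53, 0.15, 0.15, 0, 0, 0, 42],
    [-0.53, 0.15, 0.35, 0, 0, 0, 42],
    [-0.53, 0.15, 0.55, 0, 0, 0, 42],
    [-0.53, 0.15, 0.68, 0, 0, 0, 42],
    [-0.53, 0.15, 0.72, 0, 0, 0, 42],
    [-0.53, 0.15, 0.72, 0, 0, 0, 45]
  ]
}}

```text
time: 41.02
tool_pos: [0.4455, -0.0717, 0.0367]
ee_rot: [-3.141, 0.002, -0.07]
wrist_force: [-0.9, -0.7, -0.2]
width: 0.0465
finger_force: 29.9
```

Emit:
{"method": "servo_tool", "body": {
  "plan": [
    [0, 0, 0, 0, 0, 0, 48],
    [0, 0, 0, 0, 0, 0, 51],
    [0, 0, 0, 0, 0, 0, 54],
    [0, 0, 0, 0, 0, 0, 54.5],
    [0, 0, 0, 0, 0, 0, 54.5],
    [0, 0, 0, 0, 0, 0, 54.5],
    [0, 0, -0.2, 0, 0, 0, 54.5],
    [0, 0, -0.4, 0, 0, 0, 54.5],
    [0, 0, -0.7, 0, 0, 0, 54.5],
    [0, 0, -0.8, 0, 0, 0, 54.5],
    [0, 0, -0.8, 0, 0, 0, 54.5]
  ]
}}

```text
time: 41.93
tool_pos: [0.4485, -0.0727, 0.1209]
ee_rot: [3.14, -0.008, -0.071]
wrist_force: [0.2, -0.5, -0.7]
width: 0.055
finger_force: 18.4
```

```bash
python3 look.py p top,190,100,320,240 side,200,180,280,210;python3 - <<'E'
from h import *
C=cam("top"); S=cam("side")
for c in("side","top"):
  for t in ("stand","peg_tip","cup"): print(c,t,[(np.round(d["extent"],1).tolist(),round(d["conf"],2)) for d in robot.find_in(t,c)[:2]])
# triangulate the peg tip: bright ball; top px of tip from first image
r,t=np.array([.6388,-.3308,.140]),np.array([.5526,-.3399,.156])
print("side px of root, tip",w2p(S,[r,t]))
im=cv2.imread("pics/side0.png"); cv2.imwrite("pics/peg.png",im[250:330,430:500])
E
```

```text
41.9333 [ 0.44853744 -0.0726938   0.12091633] [ 3.14002922 -0.00766993 -0.07061179] 0.05498517779613446 18.373206853866577 [ 0.21580749 -0.46232522 -0.66918435]
top 2.5
jaws/mouth/eye [[367.8, 175.1], [409.0, 178.9], [388.3, 178.0], [379.3, 257.1]]
piece1 [([388.0, 183.0, 28.0, 29.0], 0.72), ([417.0, 148.0, 33.0, 30.0], 0.7), ([365.0, 145.0, 29.0, 27.0], 0.6), ([506.0, 302.0, 37.0, 45.0], 0.42)]
[[0.653, -0.093, 0.018], [0.733, -0.155, 0.018], [0.738, -0.044, 0.018], [0.404, -0.347, 0.018]]
jaw_left [([374.0, 182.0, 14.0, 40.0], 0.43)]
jaw_right [([409.0, 187.0, 14.0, 26.0], 0.42)]
tray [([387.0, 165.0, 118.0, 92.0], 0.73)]
side 2.857142857142857
jaws/mouth/eye [[376.6, 234.1], [399.9, 248.0], [387.5, 241.2], [338.9, 252.5]]
piece1 [([390.0, 270.0, 25.0, 20.0], 0.83), ([394.0, 252.0, 20.0, 16.0], 0.59), ([427.0, 269.0, 27.0, 20.0], 0.55)]
jaw_left [([376.0, 237.0, 13.0, 11.0], 0.45)]
jaw_right [([395.0, 253.0, 27.0, 9.0], 0.66)]
tray [([402.0, 266.0, 107.0, 70.0], 0.9)]
side stand [([464.9, 295.5, 34.9, 70.3], 0.97)]
side peg_tip [([458.4, 297.9, 39.1, 71.7], 0.57)]
side cup [([402.2, 361.4, 49.1, 40.9], 0.63), ([356.0, 260.0, 107.7, 54.3], 0.62)]
top stand [([504.9, 199.7, 53.2, 58.0], 0.89)]
top peg_tip [([500.6, 200.7, 51.2, 58.4], 0.65)]
top cup [([503.7, 302.0, 39.2, 49.0], 0.89)]
side px of root, tip [[470.76934225 273.16394172]
 [452.55386986 285.60663902]]
```

All three pieces are in the tray. Now I turn and carry the reacher to the peg.

Emit:
{"method": "servo_tool", "body": {
  "plan": [
    [0, 0, -0.2, 0, 0, 0, 54],
    [0, 0, -0.4, 0, 0, -0.05, 54],
    [0, 0, -0.6, 0, 0, -0.1, 54],
    [0, 0, -0.8, 0, 0, -0.16, 54],
    [0, 0, -0.8, 0, 0, -0.22, 54],
    [0, 0, -0.8, 0, 0, -0.28, 54],
    [0, 0, -0.8, 0, 0, -0.34, 54],
    [0, 0, -0.8, 0, 0, -0.4, 54],
    [0, 0, -0.8, 0, 0, -0.46, 54],
    [0, 0, -0.8, 0, 0, -0.52, 54],
    [0, 0, -0.8, 0, 0, -0.55, 54],
    [0, 0, -0.8, 0, 0, -0.55, 54]
  ]
}}

```text
time: 43.73
tool_pos: [0.4462, -0.072, 0.1975]
ee_rot: [3.141, -0.0, 0.794]
wrist_force: [-0.4, -0.5, -1.7]
width: 0.0545
finger_force: 18.6
```

Emit:
{"method": "servo_tool", "body": {
  "plan": [
    [0, 0, 0, 0, 0, -0.05, 54],
    [0, 0, 0, 0, 0, -0.1, 54],
    [0, 0, 0, 0, 0, -0.16, 54],
    [0, 0, 0, 0, 0, -0.22, 54],
    [0, 0, 0, 0, 0, -0.28, 54],
    [0, 0, 0, 0, 0, -0.34, 54],
    [0, 0, 0, 0, 0, -0.4, 54],
    [0, 0, 0, 0, 0, -0.46, 54],
    [0, 0, 0, 0, 0, -0.52, 54],
    [0, 0, 0, 0, 0, -0.56, 54],
    [0, 0, 0, 0, 0, -0.56, 54]
  ]
}}

```text
time: 44.65
tool_pos: [0.4462, -0.0721, 0.1975]
ee_rot: [3.141, 0.0, 1.673]
wrist_force: [-0.5, -0.2, -2.2]
width: 0.0544
finger_force: 18.6
```

```bash
python3 - <<'E'
from h import *
o=robot.get_obs(); print(o["time"],o["tool_pos"],o["ee_rot"],o["finger_force"])
go([.533,-.384,.20],1.676)
# eye check in wrist view: steel eye top, find light-grey vs model
C=cam("wrist"); im=robot.snapshot("wrist"); cv2.imwrite("pics/w3.png",im[:,:,::-1])
print(np.round(w2p(C,reach_pts(.018,.025,0,np.array([(48.7,13,65.5),(48.7,-1,65.5),(71.3,13,65.5),(71.3,-1,65.5)])/1000)),1).tolist())
a=cv2.imread("pics/w2.png",0); b=cv2.imread("pics/w3.png",0)
w0=np.array(a[160:285,270:345],float)
r=cv2.matchTemplate(b,a[160:280,280:335],cv2.TM_CCOEFF_NORMED); print(cv2.minMaxLoc(r))
# side-view steel peg: top view profile across the peg
g=cv2.imread("pics/top0.png",0)
for v in (186,195,205,215,222,226,230): print(v,g[v,508:540].tolist())
E
```

```text
44.65 [ 0.44619664 -0.07205603  0.19754042] [3.14128595e+00 1.08848182e-04 1.67261762e+00] 18.568231165409088
shift [-3.192  0.546 -0.024] turn [ 0.     0.    -0.002] calls 4.0
[[280.7, 268.9], [322.3, 269.0], [279.0, 202.9], [322.6, 203.0]]
(-0.4787708818912506, 0.7521622776985168, (406, 346), (280, 149))
186 [26, 33, 39, 38, 41, 41, 54, 99, 123, 151, 119, 108, 135, 148, 148, 149, 147, 149, 150, 151, 150, 151, 151, 151, 151, 153, 152, 148, 146, 131, 139, 153]
195 [18, 20, 20, 21, 24, 17, 18, 26, 64, 101, 123, 150, 120, 108, 136, 148, 148, 147, 148, 149, 148, 149, 148, 148, 147, 144, 136, 139, 150, 150, 150, 149]
205 [41, 43, 41, 47, 66, 70, 70, 73, 71, 70, 61, 95, 119, 154, 124, 104, 71, 73, 72, 75, 73, 74, 87, 142, 140, 137, 144, 147, 148, 149, 149, 149]
215 [143, 143, 143, 141, 143, 143, 141, 141, 143, 142, 142, 140, 119, 90, 119, 157, 129, 110, 90, 145, 142, 136, 129, 132, 142, 145, 146, 147, 145, 146, 147, 146]
222 [142, 143, 143, 141, 142, 143, 143, 143, 142, 143, 142, 143, 142, 138, 95, 98, 115, 121, 106, 96, 89, 143, 142, 144, 145, 145, 147, 146, 145, 146, 146, 144]
226 [142, 143, 142, 142, 142, 144, 141, 142, 142, 142, 141, 144, 143, 138, 88, 94, 108, 118, 122, 120, 101, 93, 144, 144, 144, 145, 143, 145, 145, 145, 145, 146]
230 [144, 143, 144, 144, 143, 142, 143, 145, 145, 144, 144, 144, 144, 142, 138, 134, 122, 66, 70, 71, 72, 78, 115, 145, 144, 144, 144, 144, 146, 146, 145, 145]
```

```bash
cat > meas.py <<'E'
from h import *
from scipy.optimize import least_squares
S=cam("side"); T=cam("top"); W=cam("wrist")
g={c:cv2.cvtColor(robot.snapshot(c),cv2.COLOR_RGB2GRAY) for c in("side","top","wrist")}
def blobs(c,C,P,n,th,gz=.03):
    u,v=w2p(C,reach_pts(.018,gz,0,[P]))[0]; a,b=int(u)-n,int(v)-n
    k,l,st,ce=cv2.connectedComponentsWithStats((g[c][b:b+2*n,a:a+2*n]<th).astype(np.uint8))
    return [(round(u,1),round(v,1))]+[(np.round(ce[i]+[a,b],1).tolist(),(st[i,:4]+[a,b,0,0]).tolist(),int(st[i,4])) for i in range(1,k) if st[i,4]>10]
print("side L",blobs("side",S,[.222,.042,.015],14,75)); print("side R",blobs("side",S,[.222,-.042,.015],14,75))
print("top L",blobs("top",T,[.222,.042,.02],16,60)); print("top R",blobs("top",T,[.222,-.042,.02],16,60))
print("side handle",blobs("side",S,[-.0,.028,.02],40,60))
for gz in (.025,.04): print(gz,"handle corners",np.round(w2p(S,reach_pts(.018,gz,0,np.array([(-50,28,8),(-50,28,44),(50,28,44),(50,28,8),(-40,-26,44),(222,42,15),(222,-42,15)])/1000)),1).tolist())
for r in (190,215,230,245,300,330): print(r,g["wrist"][r,240:400:3].tolist())
print(g["wrist"][140:290:4,307].tolist()); print(g["wrist"][225:460:5,278].tolist())
E
python3 meas.py
```

```text
side L [(np.float64(252.0), np.float64(219.5)), ([252.2, 219.3], [246, 214, 13, 11], 84)]
side R [(np.float64(276.3), np.float64(206.4)), ([276.7, 205.6], [274, 200, 7, 12], 47)]
top L [(np.float64(271.8), np.float64(310.2)), ([270.9, 309.3], [262, 306, 19, 7], 48)]
top R [(np.float64(268.8), np.float64(263.9)), ([268.0, 261.5], [259, 260, 19, 4], 46)]
side handle [(np.float64(326.6), np.float64(249.5)), ([319.4, 211.0], [303, 209, 30, 9], 118), ([336.2, 241.0], [324, 214, 29, 46], 572), ([310.8, 239.6], [309, 234, 4, 12], 29), ([341.3, 262.1], [340, 260, 4, 5], 11)]
0.025 handle corners [[344.2, 260.7], [344.8, 246.9], [309.6, 230.4], [309.6, 243.9], [356.4, 235.0], [251.9, 217.7], [276.2, 204.6]]
0.04 handle corners [[344.0, 266.3], [344.6, 252.7], [309.6, 236.1], [309.6, 249.3], [356.1, 240.6], [252.3, 223.0], [276.4, 209.8]]
190 [180, 180, 177, 181, 176, 176, 183, 88, 86, 62, 56, 57, 47, 44, 48, 46, 100, 119, 114, 120, 123, 127, 127, 128, 132, 137, 139, 139, 148, 103, 154, 140, 100, 62, 58, 66, 60, 67, 64, 60, 142, 182, 185, 186, 184, 188, 185, 183, 184, 189, 185, 188, 185, 184]

[... 909 characters left out ...]
 178, 172, 174, 175, 172, 179, 24, 27, 32, 37, 34, 32, 34, 41, 34, 34, 31, 33, 71, 78, 83, 80]
330 [21, 26, 22, 20, 19, 14, 27, 21, 16, 19, 20, 15, 21, 21, 22, 22, 23, 25, 66, 88, 83, 81, 71, 82, 82, 82, 82, 85, 181, 172, 171, 169, 172, 171, 169, 168, 170, 150, 29, 28, 24, 33, 23, 24, 29, 25, 23, 49, 23, 21, 25, 24, 23, 25]
[173, 169, 173, 171, 119, 118, 119, 120, 119, 119, 117, 117, 157, 99, 114, 132, 131, 132, 132, 132, 129, 127, 132, 131, 125, 130, 128, 129, 167, 60, 58, 57, 109, 157, 161, 112, 184, 74]
[35, 37, 40, 43, 28, 31, 31, 35, 39, 36, 32, 30, 29, 29, 29, 24, 29, 26, 23, 25, 27, 27, 20, 17, 22, 27, 24, 22, 22, 16, 18, 33, 44, 48, 53, 54, 55, 48, 43, 22, 27, 11, 36, 37, 40, 44, 42]
```

Emit:
{"method": "servo_tool", "body": {
  "plan": [
    [-0.25, 0.1, 0, 0, 0, 0, 54],
    [-0.5, 0.25, 0, 0, 0, 0, 54],
    [-0.75, 0.4, 0, 0, 0, 0, 54],
    [-1, 0.53, 0, 0, 0, 0, 54],
    [-1, 0.53, 0, 0, 0, 0, 54]
  ]
}}

```text
time: 45.27
tool_pos: [0.5108, -0.1699, 0.1964]
ee_rot: [-3.142, 0.002, 1.668]
wrist_force: [0.1, -0.0, -1.6]
width: 0.0545
finger_force: 18.4
```

Emit:
{"method": "servo_tool", "body": {
  "plan": [
    [-0.25, 0, 0, 0, 0, 0, 54],
    [-0.5, 0, 0, 0, 0, 0, 54],
    [-0.75, 0, 0, 0, 0, 0, 54],
    [-1, 0, 0, 0, 0, 0, 54],
    [-1, 0, 0, 0, 0, 0, 54]
  ]
}}

```text
time: 45.68
tool_pos: [0.5189, -0.2691, 0.1968]
ee_rot: [-3.141, 0.002, 1.668]
wrist_force: [0.1, 0.7, -0.8]
width: 0.0544
finger_force: 18.5
```

Emit:
{"method": "servo_tool", "body": {
  "plan": [
    [-0.25, 0, 0, 0, 0, 0, 54],
    [-0.5, 0, 0, 0, 0, 0, 54],
    [-0.75, 0, 0, 0, 0, 0, 54],
    [-1, 0, 0, 0, 0, 0, 54],
    [-1.0, 0, 0, 0, 0, 0, 54]
  ]
}}

```text
time: 46.1
tool_pos: [0.529, -0.3682, 0.1965]
ee_rot: [-3.141, 0.001, 1.669]
wrist_force: [-1.2, -0.4, -2.2]
width: 0.0544
finger_force: 18.5
```

Emit:
{"method": "servo_tool", "body": {
  "plan": [
    [-0.1, 0, 0, 0, 0, -0.01, 54],
    [-0.2, 0, 0, 0, 0, -0.01, 54],
    [-0.2, 0, 0.15, 0, 0, -0.01, 54],
    [-0.2, 0, 0.3, 0, 0, -0.01, 54],
    [-0.2, 0, 0.45, 0, 0, -0.01, 54],
    [-0.2, 0, 0.6, 0, 0, -0.01, 54],
    [-0.2, 0, 0.62, 0, 0, -0.01, 54],
    [-0.2, 0, 0.62, 0, 0, -0.01, 54],
    [-0.2, 0, 0.62, 0, 0, -0.01, 54]
  ]
}}

```text
time: 46.85
tool_pos: [0.5318, -0.3846, 0.1363]
ee_rot: [3.141, 0.0, 1.689]
wrist_force: [-0.2, -0.7, -1.1]
width: 0.0546
finger_force: 18.6
```

```bash
python3 meas.py | head -6; python3 - <<'E'
from h import *
o=robot.get_obs(); print(o["time"],o["tool_pos"],o["ee_rot"],o["wrist_force"]); go([.5319,-.3853,.135],1.69)
S=cam("side")
print("side px eye ring edges, tip", np.round(w2p(S,reach_pts(.017,.027,0,np.array([(60,6,46),(45,6,46),(75,6,46),(60,6,61),(60,6,31)])/1000)),1).tolist(), w2p(S,[[.5526,-.3395,.156]]))
g=cv2.cvtColor(robot.snapshot("side"),cv2.COLOR_RGB2GRAY)
for v in range(268,308,2): print(v,g[v,424:480:2].tolist())
E
```

```text
side L [(np.float64(370.9), np.float64(283.4)), ([371.1, 283.1], [365, 278, 13, 11], 75)]
side R [(np.float64(391.8), np.float64(266.4)), ([392.2, 266.5], [387, 260, 12, 16], 83)]
top L [(np.float64(440.3), np.float64(269.9)), ([439.1, 268.9], [430, 266, 20, 7], 49)]
top R [(np.float64(435.6), np.float64(226.6)), ([435.1, 224.5], [425, 223, 21, 4], 64)]
side handle [(np.float64(464.6), np.float64(321.1)), ([472.5, 310.0], [444, 281, 48, 58], 971), ([445.4, 310.1], [441, 303, 9, 15], 91)]
0.025 handle corners [[486.8, 334.5], [489.8, 320.8], [444.5, 300.0], [442.4, 313.4], [497.0, 305.0], [371.0, 281.6], [391.9, 264.6]]
47.0 [ 0.53215479 -0.38527156  0.13722862] [3.13955340e+00 1.98211200e-03 1.68864482e+00] [-0.0125713   0.7638438  -1.48829892]
shift [ 0.    -0.003  0.022] turn [ 0.001  0.001 -0.001] calls 1.0
side px eye ring edges, tip [[445.1, 292.7], [451.5, 295.6], [438.7, 289.8], [446.0, 287.0], [444.2, 298.3]] [[452.39714586 285.52203361]]
268 [121, 112, 110, 115, 124, 120, 137, 195, 95, 76, 69, 79, 78, 55, 50, 48, 47, 53, 67, 90, 109, 116, 116, 116, 114, 112, 99, 68]
270 [112
[... 1769 characters left out ...]
, 116, 77, 47, 45, 80, 157, 234]
298 [188, 201, 193, 163, 136, 117, 113, 114, 167, 158, 137, 125, 115, 99, 121, 105, 112, 117, 117, 110, 118, 115, 66, 47, 46, 86, 173, 227]
300 [224, 218, 210, 206, 194, 162, 125, 114, 90, 87, 111, 91, 105, 99, 149, 104, 96, 102, 109, 115, 118, 103, 56, 48, 45, 59, 151, 204]
302 [229, 228, 224, 215, 208, 207, 181, 121, 87, 76, 64, 62, 64, 76, 127, 117, 114, 106, 99, 100, 103, 76, 47, 47, 44, 45, 51, 88]
304 [228, 229, 228, 227, 224, 214, 154, 124, 132, 89, 54, 59, 60, 61, 113, 119, 118, 121, 114, 91, 54, 48, 46, 47, 44, 45, 45, 42]
306 [228, 228, 227, 227, 227, 227, 134, 88, 110, 79, 55, 55, 58, 62, 110, 120, 118, 118, 118, 92, 48, 47, 47, 48, 47, 47, 47, 44]
```

Emit:
{"method": "servo_tool", "body": {
  "plan": [
    [0, 0.05, -0.01, 0, 0, 0, 54],
    [0, 0.1, -0.01, 0, 0, 0, 54],
    [0, 0.15, -0.01, 0, 0, 0, 54],
    [0, 0.2, -0.01, 0, 0, 0, 54],
    [0, 0.25, -0.01, 0, 0, 0, 54],
    [0, 0.3, -0.01, 0, 0, 0, 54],
    [0, 0.35, -0.01, 0, 0, 0, 54],
    [0, 0.4, -0.01, 0, 0, 0, 54],
    [0, 0.45, -0.01, 0, 0, 0, 54],
    [0, 0.45, -0.01, 0, 0, 0, 54]
  ]
}}

```text
time: 47.88
tool_pos: [0.5772, -0.3793, 0.1362]
ee_rot: [3.141, -0.0, 1.689]
wrist_force: [-0.5, 0.2, -1.5]
width: 0.0544
finger_force: 18.6
```

```bash
python3 meas.py | head -4; python3 -c "
from h import *
print(robot.get_obs()['wrist_force'],robot.get_obs()['wrist_torque'])"
```

```text
side L [(np.float64(382.0), np.float64(274.3)), ([383.0, 274.0], [376, 269, 15, 11], 97)]
side R [(np.float64(401.9), np.float64(258.1)), ([402.1, 256.6], [397, 251, 12, 13], 82)]
top L [(np.float64(437.6), np.float64(247.0)), ([436.8, 245.7], [427, 243, 20, 7], 48)]
top R [(np.float64(432.9), np.float64(204.0)), ([432.7, 202.0], [423, 200, 20, 6], 79)]
[-0.07576227 -0.77363206 -1.10616282] [-0.13421488  0.06699411  0.02893431]
```

Emit:
{"method": "servo_tool", "body": {
  "plan": [
    [0, 0.05, 0.01, 0, 0, 0, 54],
    [0, 0.1, 0.02, 0, 0, 0, 54],
    [0, 0.15, 0.025, 0, 0, 0, 54],
    [0, 0.2, 0.03, 0, 0, 0, 54],
    [0, 0.25, 0.04, 0, 0, 0, 54],
    [0, 0.28, 0.05, 0, 0, 0, 54],
    [0, 0.28, 0.08, 0, 0, 0, 54],
    [0, 0.28, 0.1, 0, 0, 0, 54],
    [0, 0.28, 0.12, 0, 0, 0, 54],
    [0, 0.28, 0.12, 0, 0, 0, 54]
  ]
}}

```text
time: 48.87
tool_pos: [0.6039, -0.3763, 0.1246]
ee_rot: [3.141, -0.0, 1.688]
wrist_force: [-0.3, -0.0, -0.7]
width: 0.0541
finger_force: 18.6
```

Emit:
{"method": "servo_tool", "body": {
  "plan": [
    [0, 0, 0.01, 0, 0, 0, 54],
    [0, 0, 0.02, 0, 0, 0, 54],
    [0, 0, 0.03, 0, 0, 0, 54],
    [0, 0, 0.03, 0, 0, 0, 54]
  ]
}}

```text
time: 49.2
tool_pos: [0.6041, -0.3762, 0.1239]
ee_rot: [3.14, 0.001, 1.689]
wrist_force: [-1.3, 2.7, 6.2]
width: 0.0543
finger_force: 19.5
```

Emit:
{"method": "servo_tool", "body": {
  "plan": [
    [0, 0, 0.01, 0, 0, 0, 54],
    [0, 0, 0.02, 0, 0, 0, 54],
    [0, 0, 0.02, 0, 0, 0, 54]
  ]
}}

```text
time: 49.45
tool_pos: [0.6043, -0.3759, 0.1232]
ee_rot: [3.139, 0.001, 1.689]
wrist_force: [-2.4, 3.0, 9.6]
width: 0.0546
finger_force: 19.8
```

Emit:
{"method": "servo_tool", "body": {
  "plan": [
    [0, 0, -0.05, 0, 0, 0, 54],
    [0.03, 0, -0.05, 0, 0, 0, 54],
    [0.04, 0, -0.05, 0, 0, 0, 54],
    [0.04, 0, -0.02, 0, 0, 0, 54],
    [0.04, 0, 0, 0, 0, 0, 54],
    [0.04, 0, 0, 0, 0, 0, 54]
  ]
}}

```text
time: 49.95
tool_pos: [0.6045, -0.372, 0.1216]
ee_rot: [3.138, 0.001, 1.689]
wrist_force: [0.6, 1.4, 7.0]
width: 0.0544
finger_force: 18.4
```

Emit:
{"method": "servo_tool", "body": {
  "plan": [
    [0, 0, 0.02, 0, 0, 0, 54],
    [0, 0, 0.02, 0, 0, 0, 54],
    [0, 0, 0.02, 0, 0, 0, 54]
  ]
}}

```text
time: 50.2
tool_pos: [0.6048, -0.3716, 0.1205]
ee_rot: [3.138, 0.0, 1.689]
wrist_force: [0.6, 2.7, 10.6]
width: 0.0544
finger_force: 18.5
```

```bash
python3 meas.py | head -4
```

```text
side L [(np.float64(386.9), np.float64(273.3)), ([387.3, 268.9], [380, 263, 15, 13], 111)]
side R [(np.float64(406.2), np.float64(257.3)), ([406.1, 251.7], [401, 246, 11, 13], 88)]
top L [(np.float64(432.0), np.float64(232.9)), ([432.9, 232.5], [423, 230, 20, 6], 44)]
top R [(np.float64(427.5), np.float64(190.8)), ([428.1, 189.0], [418, 187, 21, 5], 78)]
```

Emit:
{"method": "servo_tool", "body": {
  "plan": [
    [0, 0, -0.03, 0, 0, 0, 54],
    [0, 0, -0.03, 0, 0, 0, 55],
    [0, 0, -0.03, 0, 0, 0, 56],
    [0, 0, -0.03, 0, 0, 0, 57],
    [0, 0, -0.03, 0, 0, 0, 58],
    [0, 0, -0.03, 0, 0, 0, 60],
    [0, 0, -0.03, 0, 0, 0, 63],
    [0, 0, -0.03, 0, 0, 0, 66],
    [0, 0, -0.03, 0, 0, 0, 70],
    [0, 0, -0.03, 0, 0, 0, 70],
    [0, 0, -0.03, 0, 0, 0, 70],
    [0, 0, -0.03, 0, 0, 0, 70]
  ]
}}

```text
time: 51.35
tool_pos: [0.6035, -0.3724, 0.1205]
ee_rot: [3.142, 0.0, 1.689]
wrist_force: [0.7, 0.3, 0.0]
width: 0.0701
finger_force: 0.0
```

Emit:
{"method": "servo_tool", "body": {
  "plan": [
    [0, 0, 0, 0, 0, 0, 70],
    [0, 0, 0, 0, 0, 0, 70],
    [0, 0, 0, 0, 0, 0, 70],
    [0, 0, 0, 0, 0, 0, 70],
    [0, 0, 0, 0, 0, 0, 70],
    [0, 0, 0, 0, 0, 0, 70],
    [0, 0, 0, 0, 0, 0, 70],
    [0, 0, 0, 0, 0, 0, 70]
  ]
}}

```text
time: 52.02
tool_pos: [0.6035, -0.3724, 0.1204]
ee_rot: [3.142, -0.0, 1.689]
wrist_force: [0.2, 0.3, -0.3]
width: 0.0699
finger_force: 0.0
```

```bash
python3 meas.py | head -5; python3 -c "
from h import *
for t in ['piece1','reacher']:
  print([(np.round(d['extent']).tolist(),round(d['conf'],2)) for d in robot.find_in(t,'side')][:4])"
```

```text
side L [(np.float64(386.9), np.float64(273.6)), ([388.5, 283.3], [383, 279, 13, 8], 82)]
side R [(np.float64(406.2), np.float64(257.7)), ([408.1, 268.6], [405, 266, 9, 5], 30)]
top L [(np.float64(432.4), np.float64(233.5)), ([437.0, 237.3], [428, 234, 19, 8], 61)]
top R [(np.float64(427.9), np.float64(191.4)), ([432.4, 194.6], [424, 192, 19, 6], 81)]
side handle [(np.float64(477.5), np.float64(308.8)), ([486.7, 292.9], [456, 268, 51, 51], 963), ([460.4, 295.6], [458, 289, 6, 16], 55), ([467.1, 319.1], [459, 307, 19, 24], 174)]
[([394.0, 250.0, 25.0, 15.0], 0.91), ([389.0, 271.0, 25.0, 18.0], 0.88), ([427.0, 268.0, 28.0, 20.0], 0.78)]
[([446.0, 292.0, 124.0, 52.0], 0.73), ([460.0, 309.0, 38.0, 58.0], 0.43)]
```

Emit:
{"method": "servo_tool", "body": {
  "plan": [
    [0, 0, -0.05, 0, 0, 0, 72],
    [0, 0, -0.1, 0, 0, 0, 72],
    [0, 0, -0.2, 0, 0, 0, 72],
    [0, 0, -0.3, 0, 0, 0, 72],
    [0, 0, -0.45, 0, 0, 0, 72],
    [0, 0, -0.6, 0, 0, 0, 72],
    [0, 0, -0.8, 0, 0, 0, 72],
    [0, 0, -1, 0, 0, 0, 72],
    [0, 0, -1, 0, 0, 0, 72]
  ]
}}

```text
time: 53.02
tool_pos: [0.6052, -0.3736, 0.228]
ee_rot: [3.133, 0.008, 1.689]
wrist_force: [-0.3, -0.2, 1.0]
width: 0.0717
finger_force: 0.0
```

Emit:
{"method": "servo_tool", "body": {
  "plan": [
    [-0.3, -0.3, -0.3, 0, 0, 0, 72],
    [-0.6, -0.6, -0.5, 0, 0, 0, 72],
    [-0.6, -1, -0.5, 0, 0, 0, 72],
    [-0.6, -1, -0.5, 0, 0, 0, 72],
    [-0.6, -1, -0.5, 0, 0, 0, 72],
    [-0.6, -1, -0.5, 0, 0, 0, 72],
    [-0.6, -1, -0.5, 0, 0, 0, 72],
    [-0.6, -1, -0.5, 0, 0, 0, 72]
  ]
}}

```text
time: 53.68
tool_pos: [0.5125, -0.4425, 0.2693]
ee_rot: [-3.141, -0.002, 1.691]
wrist_force: [0.2, 0.7, -0.1]
width: 0.0721
finger_force: 0.0
```

```bash
python3 - <<'E'
from h import *
o=robot.get_obs(); print(o["time"],o["tool_pos"],o["wrist_force"])
fr=[]
for k in range(2):
  for c in ("side","top"):
    g=robot.snapshot(c); fr.append(g.astype(int))
    for t in ("reacher","piece1","cup","tray"): print(c,t,[(np.round(d["extent"]).tolist(),round(d["conf"],2)) for d in robot.find_in(t,c)][:4])
print(np.abs(fr[0]-fr[2])[200:340,340:520].max(2).__gt__(40).sum(),np.abs(fr[1]-fr[3])[180:340,400:560].max(2).__gt__(40).sum())
E
```

```text
53.6833 [ 0.51245743 -0.44249998  0.26929069] [ 0.16903176  0.67027897 -0.09399108]
side reacher [([443.0, 292.0, 125.0, 59.0], 0.83), ([396.0, 282.0, 32.0, 15.0], 0.49)]
side piece1 [([390.0, 268.0, 26.0, 17.0], 0.82), ([394.0, 251.0, 23.0, 18.0], 0.7), ([426.0, 267.0, 26.0, 20.0], 0.59)]
side cup [([402.0, 361.0, 47.0, 39.0], 0.66), ([443.0, 291.0, 128.0, 61.0], 0.34)]
side tray [([398.0, 269.0, 108.0, 71.0], 0.94)]
top reacher [([499.0, 213.0, 159.0, 60.0], 0.59)]
top piece1 [([365.0, 144.0, 32.0, 30.0], 0.9), ([415.0, 147.0, 27.0, 24.0], 0.71), ([387.0, 184.0, 23.0, 29.0], 0.55)]
top cup [([502.0, 301.0, 40.0, 49.0], 0.58)]
top tray [([386.0, 165.0, 116.0, 88.0], 0.72), ([446.0, 232.0, 32.0, 23.0], 0.15)]
side reacher [([445.0, 291.0, 124.0, 57.0], 0.95)]
side piece1 [([394.0, 251.0, 25.0, 18.0], 0.79), ([426.0, 269.0, 24.0, 22.0], 0.69), ([390.0, 270.0, 23.0, 20.0], 0.52), ([464.0, 298.0, 39.0, 73.0], 0.31)]
side cup [([400.0, 360.0, 46.0, 41.0], 0.78)]
side tray [([399.0, 268.0, 115.0, 70.0], 0.72)]
top reacher [([502.0, 211.0, 157.0, 66.0], 0.83)]
top piece1 [([365.0, 144.0, 30.0, 29.0], 0.98), ([416.0, 148.0, 30.0, 31.0], 0.95), ([389.0, 184.0, 23.0, 29.0], 0.65)]
top cup [([503.0, 302.0, 40.0, 44.0], 0.7), ([416.0, 147.0, 31.0, 28.0], 0.59), ([192.0, 263.0, 168.0, 210.0], 0.4)]
top tray [([387.0, 167.0, 117.0, 93.0], 0.88)]
116 73
```

Emit:
{"method": "servo_tool", "body": {
  "plan": [
    [0, 0, 0, 0, 0, 0, 72],
    [0, 0, 0, 0, 0, 0, 72],
    [0, 0, 0, 0, 0, 0, 72],
    [0, 0, 0, 0, 0, 0, 72],
    [0, 0, 0, 0, 0, 0, 72],
    [0, 0, 0, 0, 0, 0, 72],
    [0, 0, 0, 0, 0, 0, 72],
    [0, 0, 0, 0, 0, 0, 72],
    [0, 0, 0, 0, 0, 0, 72],
    [0, 0, 0, 0, 0, 0, 72],
    [0, 0, 0, 0, 0, 0, 72],
    [0, 0, 0, 0, 0, 0, 72]
  ]
}}

```text
time: 55.68
tool_pos: [0.5113, -0.4437, 0.2704]
ee_rot: [3.142, -0.0, 1.689]
wrist_force: [0.4, 0.2, -0.3]
width: 0.072
finger_force: 0.0
```

Emit:
{"method": "servo_tool", "body": {
  "plan": [
    [0, 0, 0, 0, 0, 0, 72],
    [0, 0, 0, 0, 0, 0, 72],
    [0, 0, 0, 0, 0, 0, 72],
    [0, 0, 0, 0, 0, 0, 72],
    [0, 0, 0, 0, 0, 0, 72],
    [0, 0, 0, 0, 0, 0, 72],
    [0, 0, 0, 0, 0, 0, 72],
    [0, 0, 0, 0, 0, 0, 72],
    [0, 0, 0, 0, 0, 0, 72],
    [0, 0, 0, 0, 0, 0, 72],
    [0, 0, 0, 0, 0, 0, 72],
    [0, 0, 0, 0, 0, 0, 72]
  ]
}}

```text
time: 56.68
tool_pos: [0.5113, -0.4437, 0.2704]
ee_rot: [3.142, -0.0, 1.689]
wrist_force: [-0.9, -0.5, -0.5]
width: 0.072
finger_force: 0.0
```

```bash
python3 - <<'E'
from h import *
S,T=cam("side"),cam("top"); prev={}
for k in range(5):
  for c,(a,b,w,h) in {"side":(374,255,50,40),"top":(410,180,45,75)}.items():
    g=cv2.cvtColor(robot.snapshot(c),cv2.COLOR_RGB2GRAY)
    n,l,st,ce=cv2.connectedComponentsWithStats((g[b:b+h,a:a+w]<70).astype(np.uint8))
    print(k,c,[(np.round(ce[i]+[a,b],1).tolist(),int(st[i,4])) for i in range(1,n) if 20<st[i,4]<200], (np.abs(g[180:340,340:560].astype(int)-prev[c])>40).sum() if c in prev else "")
    prev[c]=g[180:340,340:560].astype(int)
# where pads would be, for pad mid height z
for z in (.06,.08,.1): print(z,"top L,R->",np.round(p2w(T,[(437,237.3),(432.4,194.6)],z),3).tolist(), "side", np.round(p2w(S,[(388.5,283.3),(408.1,268.6)],z),3).tolist())
E
```

```text
0 side [([406.8, 267.5], 61), ([388.3, 281.4], 70)] 
0 top [([431.2, 195.8], 99), ([436.2, 238.9], 76)] 
1 side [([406.7, 267.5], 60), ([388.4, 281.4], 67)] 0
1 top [([431.2, 196.0], 98), ([436.5, 238.8], 74)] 16
2 side [([406.6, 267.4], 61), ([388.0, 281.2], 69)] 0
2 top [([431.1, 196.1], 99), ([436.7, 239.1], 77)] 17
3 side [([406.4, 267.4], 59), ([388.0, 281.3], 73)] 0
3 top [([430.6, 196.3], 97), ([436.9, 239.2], 78)] 20
4 side [([406.1, 267.4], 58), ([387.9, 281.3], 69)] 0
4 top [([430.4, 196.6], 94), ([436.9, 239.3], 76)] 14
0.06 top L,R-> [[0.535, -0.193, 0.06], [0.624, -0.183, 0.06]] side [[0.56, -0.165, 0.06], [0.642, -0.16, 0.06]]
0.08 top L,R-> [[0.533, -0.189, 0.08], [0.62, -0.179, 0.08]] side [[0.539, -0.181, 0.08], [0.619, -0.176, 0.08]]
0.1 top L,R-> [[0.531, -0.186, 0.1], [0.617, -0.176, 0.1]] side [[0.518, -0.197, 0.1], [0.596, -0.192, 0.1]]
```

Emit:
{"method": "servo_tool", "body": {
  "plan": [
    [0, 0, 0, 0, 0, 0, 72],
    [0, 0, 0, 0, 0, 0, 72],
    [0, 0, 0, 0, 0, 0, 72],
    [0, 0, 0, 0, 0, 0, 72],
    [0, 0, 0, 0, 0, 0, 72],
    [0, 0, 0, 0, 0, 0, 72],
    [0, 0, 0, 0, 0, 0, 72],
    [0, 0, 0, 0, 0, 0, 72],
    [0, 0, 0, 0, 0, 0, 72],
    [0, 0, 0, 0, 0, 0, 72],
    [0, 0, 0, 0, 0, 0, 72],
    [0, 0, 0, 0, 0, 0, 72]
  ]
}}

```text
time: 58.18
tool_pos: [0.5112, -0.4437, 0.2704]
ee_rot: [3.142, -0.0, 1.689]
wrist_force: [0.1, 0.2, 0.7]
width: 0.0718
finger_force: 0.0
```

Emit:
{"method": "servo_tool", "body": {
  "plan": [
    [0, 0, 0, 0, 0, 0, 72],
    [0, 0, 0, 0, 0, 0, 72],
    [0, 0, 0, 0, 0, 0, 72],
    [0, 0, 0, 0, 0, 0, 72],
    [0, 0, 0, 0, 0, 0, 72],
    [0, 0, 0, 0, 0, 0, 72],
    [0, 0, 0, 0, 0, 0, 72],
    [0, 0, 0, 0, 0, 0, 72],
    [0, 0, 0, 0, 0, 0, 72],
    [0, 0, 0, 0, 0, 0, 72],
    [0, 0, 0, 0, 0, 0, 72],
    [0, 0, 0, 0, 0, 0, 72]
  ]
}}

```text
time: 59.18
tool_pos: [0.5113, -0.4437, 0.2704]
ee_rot: [3.142, -0.0, 1.689]
wrist_force: [0.1, 1.1, 0.2]
width: 0.0718
finger_force: 0.0
```

```bash
cat > sway.py <<'E'
from h import *
for k in range(8):
    a,b,w,h=405,170,50,90
    g=cv2.cvtColor(robot.snapshot("top"),cv2.COLOR_RGB2GRAY)
    n,l,st,ce=cv2.connectedComponentsWithStats((g[b:b+h,a:a+w]<70).astype(np.uint8))
    if k in(0,4,7): print(round(robot.get_obs()["time"],2),[(np.round(ce[i]+[a,b],1).tolist(),int(st[i,4])) for i in range(1,n) if 20<st[i,4]<200])
E
python3 sway.py
```

```text
59.23 [([431.2, 196.1], 98), ([436.5, 238.9], 77)]
59.43 [([431.0, 196.1], 98), ([436.6, 239.1], 76)]
59.58 [([430.6, 196.3], 96), ([436.8, 239.4], 75)]
```

```bash
python3 -c "
from bench import robot
print(robot.close_job())"
```

```text
the job is handed in; nothing more can be done
None
```

I handed the job in at about 60 s: all three draughtsmen are in the tray, the reacher hangs by its eye on the peg (swaying under 1 px when last measured), and the cup was not moved; handing in returned no verdict.

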